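# Set out the seasonings on their coasters in the barn kitchen

### The arm

A 7-joint arm with a two-finger parallel gripper is mounted at the origin on the work surface. World frame = base frame: x ahead of the robot, y to its left, z up, the work surface at z = 0. Lengths are in m, angles in rad, forces in N, time in s.
With the tool pointing down it reaches from about 0.35 to 0.9 m from the base axis. Payload 19.9 kg.
Tool frame: the origin (TCP) lies at the very end of the fingers, on their centre line; the grasp point (between the pads) lies robot.hold_point_z behind it (robot.hold_point_z is the distance from the TCP to the grasp point, in m); z points along the fingers, x is the direction in which the jaws open and shut, and the axes are right-handed (so a half turn about z gives the same grasp; the last joint's range is limited). The gripper opens to 85 mm and grips with 20 to 120 N. Pads are 22 mm wide; open, the fingers measure 114 mm over their backs; the gripper's body (76 mm by 85 mm) begins 54 mm behind the grasp point. The pads swing forward as they close: fully open they stand 13 mm farther back than shut.
Start: joints at [1.109, 0.417, -0.01, 1.614, 0.005, 1.111, -0.053], TCP at [0.255, -0.57, 0.231] pointing down, gripper open.
Joint ranges: [-2.81, 2.81], [-0.39, 2.02], [-1.27, 1.25], [0.06, 2.57], [-1.19, 4.33], [0.19, 2], [-2.82, 2.82]. Speed limits (rad/s): [1.89, 1.89, 2.39, 2.39, 3.01, 3.01, 3.01].

### API

Orientations are given as a 3x3 rotation matrix whose columns are the frame's x, y, z axes.
In Python, from cell import robot gives the robot as it stands.
- The arm moves only by the shell command python3 -m creep 'ROWS' [FORCE]. ROWS is a JSON object of lists of equal length, an entry for each row: "turn": the turn, a rotation vector about the tool's x, y, z in degrees, a list of three; "translation": the shift along the tool's x, y, z in mm, a list of three; "grip": the finger opening in mm, from 0 to 85.4. A call has 1 to 10 rows; each row is the pose to reach, as a shift and turn from the pose commanded when the call began, along the tool's axes at that moment; what a row does not reach only later rows make up. A row lasts 1/10 s, in which the tool goes at most 50 mm and 8.59 degrees, less where a joint would pass 70% of its speed; a pose out of reach is approached as far as the arm can. A call with a gripper value outside its range is refused whole. The fingers move at their own pace and stop on an object; FORCE is the grip in N (left out, the last holds). Time passes only in rows, so rows that repeat a pose let the fingers close. It gives the time, the measured TCP pose, the force and the opening at its end, in the units of the state.
- robot.get_state(): the state, without advancing time (a new reading comes with each control period).
- robot.read_camera(name): name is "scene" or "top" or "wrist"; returns (picture, depth): 400x640x3 uint8, blue, green, red; 400x640 float32, m along the optical axis (not along the pixel's ray), 0 where there is no reading.
- robot.camera_params(name): a dict with "fx", "fy", "cx", "cy" (pixels), "origin" and "attitude" of the camera in the world; the wrist camera has in their place "tool_from_camera" (4x4, takes a point from camera to tool coordinates, whose origin is the TCP and whose axes are the tool frame's). Camera axes: x right, y down, z forward; pixel columns grow to the right and rows downward; lengths in m; the calibration is good to about 2 mm. A picture is of the moment at which its call begins: read the wrist's pose just before it. camera_params takes no time and is no camera call.
- robot.job_done(): hands the job in, once; it reports no verdict.
Trained networks look in the newest picture that a camera, given by its name, has taken for a name from the list of things; names that differ only in an ending like _2 or _b are one class to them, and where a whole thing is asked for, a point or a joint stands for the part that bears it (a point fixed in the world has none). Each returns a list of dicts, best first, with "confidence" (0 to 1); they miss things now and then, are a little off and sometimes report something else, mostly with a low value. They report only what shows in the picture. A call takes as long as a camera call. They do not tell look-alikes from the thing itself.
- robot.boxes_of(camera, label): "centre" ([column, row] as shares, 0 to 1, of the picture: columns of its width, rows of its height, amid what is visible of it).
- robot.silhouettes(camera, label): "pixels" (400x640 bool, what is visible of it) and "centre" ([column, row] as shares, 0 to 1, of the picture: columns of its width, rows of its height, amid what is visible of it).
The state is a dict: "clock": time; "joint_positions": joint angles; "qd": joint speeds; "joint_efforts": joint torques, N m; "tool_pos": TCP position; "tool_rot": TCP orientation; "ft_force": force on the tool from outside, world axes, zero at the start; "ft_torque": the same for the moment, N m; "grip_width": opening from 0.0 (shut) to 1.0 (fully open).
Only numpy, scipy, OpenCV 4.12 (cv2) and the standard library are available. Lean on these libraries where they do the work, as an engineer would, in place of code of your own. Each camera call takes 0.05 s, during which the arm holds its last target.

### The job

Set out the seasonings for supper: stand each of the three tins and the pepper mill upright in the middle of the coaster that matches it in colour and shape, the square tins squared up with their coasters (the green-capped mill goes on the green coaster). The mill hangs in its keyhole bracket: slide it along the slot to the wide end, then lift it off. Leave the white mug standing where it is.

Things in the scene. Friction and masses are not known exactly. Their poses are not given: they have to be found in the camera images.
- mill: Upright wooden pepper mill with green cap, 56 mm diameter, about 0.18 to 0.29 kg. Origin: centre of underside, z up. Going up: steel stud disc (34 mm diameter, 5 mm thick), 14 mm neck to 14 mm, body and cap 14 to 90 mm, small nut to 96 mm. At the start its body rests on the bracket's plate (origin 6 mm above table), the disc caught below. Elsewhere it stands on the disc. Yaw has no meaning.
- bracket: Fixed silvery plate 130 (x) by 80 mm (y) on wooden rails, top 20 mm, underside 14 mm above the table. Origin: centre, at table height. Keyhole slot along its x: wide end, 44 mm across, centred at x = -25 mm, y = 0; from there a 20 mm slot to x = +35. The mill starts at x = +16 to +26 and slides along -x to the wide end, where its disc passes upwards. 3 mm play under the plate; easing it 1 mm up helps.
- tin_blue_round: Blue round tin with closed lid, 54 mm across, 62 mm high, with a small paper label in the middle of the lid; standing loose on the table, about 0.13 to 0.25 kg. Origin at the centre of its underside, z up; yaw has no meaning. It may be held by its sides anywhere from 15 to 60 mm above its underside.
- tin_blue_square: Blue square tin with closed lid, 52 by 52 mm across, 62 mm high, with a small paper label in the middle of the lid; standing loose on the table, about 0.13 to 0.25 kg. Origin at the centre of its underside, z up; x and y run along its sides. It may be held by its sides anywhere from 15 to 60 mm above its underside.
- tin_yellow_square: Yellow square tin with closed lid, 52 by 52 mm across, 62 mm high, with a small paper label in the middle of the lid; standing loose on the table, about 0.13 to 0.25 kg. Origin at the centre of its underside, z up; x and y run along its sides. It may be held by its sides anywhere from 15 to 60 mm above its underside.
- coaster_blue_round: Round wooden coaster, 84 mm in diameter and 6 mm thick, fixed to the table, with a blue inlay in the middle (same shape, 66 mm). Origin at the centre of its underside, z up; its flat top is 6 mm above the origin.
- coaster_blue_square: Square wooden coaster, 84 mm by 84 mm and 6 mm thick, fixed to the table, with a blue inlay in the middle (same shape, 66 mm). Origin at the centre of its underside, z up; its flat top is 6 mm above the origin. x and y run along its sides.
- coaster_yellow_square: Square wooden coaster, 84 mm by 84 mm and 6 mm thick, fixed to the table, with a yellow inlay in the middle (same shape, 66 mm). Origin at the centre of its underside, z up; its flat top is 6 mm above the origin. x and y run along its sides.
- coaster_green_round: Round wooden coaster, 84 mm in diameter and 6 mm thick, fixed to the table, with a green inlay in the middle (same shape, 66 mm). Origin at the centre of its underside, z up; its flat top is 6 mm above the origin.
- mug: White ceramic mug without handle, 68 mm across the rim, 80 mm high, standing loose among the other things. Origin at the centre of its underside, z up. It is to be left alone.
Things that resemble listed ones, but are neither listed nor needed, are in the scene too. What is shaped like the tin_blue_square but black is not meant.

How it is judged:
By the outcome, as a careful person would: the job done as asked, in the order asked, and still so for the second after the job is handed in, with the robot touching nothing.
It also fails if it takes over 115 s, if anything falls off the work surface, if the arm or the gripper's body presses on something with over 40 N, if the wrist force passes 120 N, or if a joint passes its speed limit or range.

## Working session

There is one attempt and no reset: what is moved stays moved. The work goes in short steps, Python scripts to look and compute and a shell command to move; the robot and the scene stay as the last step left them, time stands still between calls to the robot, and variables do not carry over. Pictures are saved under pics/ and viewed, and the job is handed in when it is done.

```bash
ls; mkdir -p pics
python3 - <<'E'
from cell import robot
import cv2
s=robot.get_state();print(s, robot.hold_point_z)
for n in("scene","top","wrist"):
    p,d=robot.read_camera(n);cv2.imwrite(f"pics/{n}0.png",p);print(n,robot.camera_params(n))
E
```

```text
pics
{'clock': 0.0, 'joint_positions': array([ 1.10852522,  0.41800777, -0.01029643,  1.61417371,  0.00470385,
        1.11068996, -0.05299605]), 'qd': array([ 1.58345215e-03, -1.32849259e-03, -6.26591629e-04,  4.50463852e-04,
       -7.16085098e-04,  1.13814007e-03,  2.28130803e-05]), 'joint_efforts': array([-2.24862430e-03, -8.64476395e+01,  6.77420273e-01, -4.34915400e+01,
        1.89607521e-02,  7.34614005e-03,  6.62443949e-05]), 'tool_pos': array([ 0.25513419, -0.57017337,  0.23063941]), 'tool_rot': array([[ 4.08471257e-01, -9.12770985e-01, -6.01287683e-04],
       [-9.12770325e-01, -4.08471687e-01,  1.10179331e-03],
       [-1.25129396e-03,  9.87866561e-05, -9.99999212e-01]]), 'ft_force': array([ 0.21840278, -0.29818248, -0.15867571]), 'ft_torque': array([-0.01937329,  0.00459272,  0.02407449]), 'grip_width': 1.0023098999738569} 0.0187
scene {'fx': 392.01180968789345, 'fy': 392.01180968789345, 'cx': 313.35800391642647, 'cy': 196.09263348431466, 'origin': array([ 0.81182179, -0.50833182,  0.69297839]), 'attitude': array([[ 0.81616083,  0.43603712, -0.37914789],
       [ 0.57770
[... 173 characters left out ...]
99641583077144, 'origin': array([0.37359183, 0.02666159, 0.77405918]), 'attitude': array([[-0.0021581 , -0.98746336,  0.15783363],
       [-0.99901588, -0.00486332, -0.04408648],
       [ 0.04430138, -0.15777344, -0.98648108]])}
wrist {'fx': 335.58951847422816, 'fy': 335.58951847422816, 'cx': 320.0882884361308, 'cy': 202.50718871008195, 'tool_from_camera': array([[ 9.99999845e-01,  5.47149871e-04, -1.03687412e-04,
         1.56758415e-04],
       [-4.93003774e-04,  9.56391499e-01,  2.92087414e-01,
        -7.36364558e-02],
       [ 2.58981350e-04, -2.92087318e-01,  9.56391620e-01,
        -1.43371574e-01],
       [ 0.00000000e+00,  0.00000000e+00,  0.00000000e+00,
         1.00000000e+00]])}
```

View pics/scene0.png

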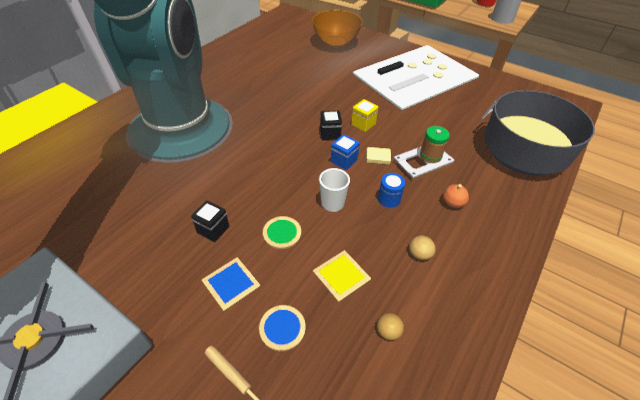

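View pics/top0.png

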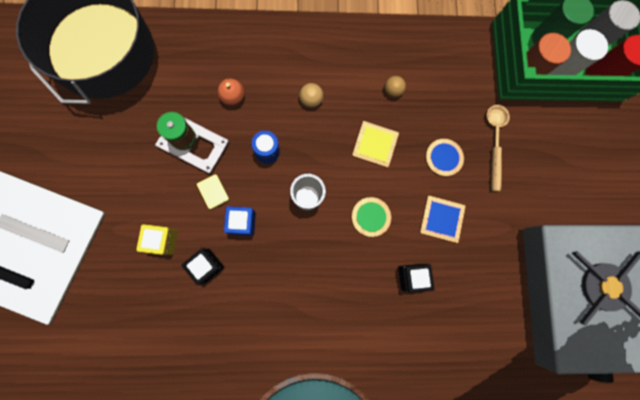

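View pics/wrist0.png

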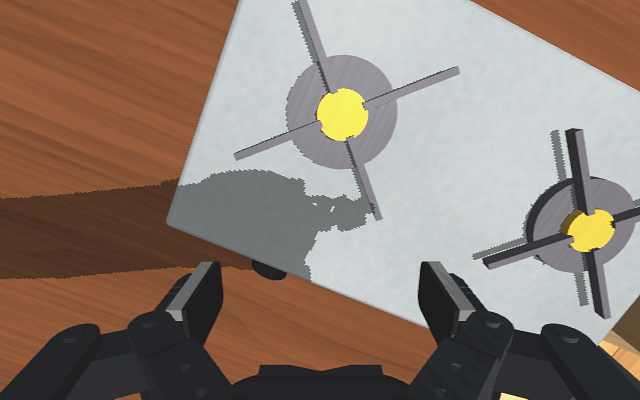

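```bash
cat > h.py <<'E'
from cell import robot
import numpy as np, cv2
def world(cam,d,st=None):
    p=robot.camera_params(cam)
    v,u=np.mgrid[0:400,0:640].astype(float)
    P=np.stack([(u-p['cx'])/p['fx']*d,(v-p['cy'])/p['fy']*d,d],-1)
    if cam=='wrist':
        T=p['tool_from_camera'];P=P@T[:3,:3].T+T[:3,3]
        R,o=st['tool_rot'],st['tool_pos']
    else:R,o=p['attitude'],p['origin']
    return P@np.asarray(R).T+o
def plane(cam,px,z,st=None):
    p=robot.camera_params(cam);px=np.asarray(px,float).reshape(-1,2)
    r=np.c_[(px[:,0]-p['cx'])/p['fx'],(px[:,1]-p['cy'])/p['fy'],np.ones(len(px))]
    if cam=='wrist':
        T=p['tool_from_camera'];R=st['tool_rot']@T[:3,:3];o=st['tool_rot']@T[:3,3]+st['tool_pos']
    else:R,o=np.asarray(p['attitude']),p['origin']
    r=r@R.T
    return o+r*((z-o[2])/r[:,2])[:,None]
def rect(W):
    (c,s,a)=cv2.minAreaRect((W[:,:2]*1000).astype(np.float32));return np.round(c,1),np.round(s,1),round(a%90,1)
E
python3 - <<'E'
from h import *
p,d=robot.read_camera('top');W=world('top',d)
for n in "mill bracket tin_blue_round tin_blue_square tin_yellow_square coaster_blue_round coaster_blue_square coaster_yellow_square coaster_green_round mug".split():
    for r in robot.silhouettes('top',n):
        m=r['pixels'];Q=W[m&(d>0)]
        zt=np.percentile(Q[:,2],95);T=Q[Q[:,2]>zt-.008]
        print(n,round(r['confidence'],2),(np.array(r['centre'])*[640,400]).round(),'ztop',zt.round(4),'n',len(Q),*rect(T),T[:,:2].mean(0).round(4))
c=cv2.resize(p[80:310,120:480],(792,506),interpolation=cv2.INTER_CUBIC);cv2.imwrite('pics/crop0.png',c)
E
```

```text
mill 0.72 [172. 129.] ztop 0.0985 n 1054 [629.3 278.2] [53.8 53.3] 0.6 [0.629  0.2777]
bracket 0.92 [197. 155.] ztop 0.0227 n 1140 [621.  260.7] [131.6  80.4] 62.8 [0.6084 0.2485]
tin_blue_round 0.62 [263. 146.] ztop 0.0645 n 648 [606.8 101.9] [52.  49.9] 41.2 [0.6065 0.1015]
tin_blue_square 0.79 [417. 276.] ztop 0.0647 n 918 [ 336.8 -205.7] [51.9 51.7] 4.6 [ 0.337  -0.2049]
tin_blue_square 0.78 [202. 265.] ztop 0.0644 n 940 [361.2 220.4] [51.8 52. ] 40.6 [0.3612 0.2195]
tin_blue_square 0.65 [242. 220.] ztop 0.0646 n 757 [450.3 150.5] [51.4 51.2] 87.0 [0.4495 0.1495]
tin_yellow_square 0.68 [157. 238.] ztop 0.0641 n 980 [413. 313.] [52.5 51.5] 82.6 [0.4129 0.3119]
tin_yellow_square 0.19 [262. 148.] ztop 0.0644 n 728 [607.6 101.2] [52.  52.3] 39.0 [0.6071 0.1012]
coaster_blue_round 0.84 [442. 161.] ztop 0.0092 n 1044 [ 598.3 -292.6] [80.7 81.5] 35.2 [ 0.5979 -0.2924]
coaster_blue_square 0.88 [440. 224.] ztop 0.0094 n 1449 [ 459.7 -281.3] [86.3 83.6] 75.1 [ 0.459  -0.2797]
coaster_yellow_square 0.79 [374. 144.] ztop 0.0093 n 1386 [ 628.5 -138.3] [84.1 86.9] 71.4 [ 0.6269 -0.1375]
coaster_yellow_square 0.44 [305. 187.] ztop 0.0813 n 939 [505.7  13.5] [66.  64.6] 0.5 [0.5076 0.0141]
coaster_green_round 0.56 [372. 217.] ztop 0.0091 n 1166 [ 464.5 -123.3] [80.4 82. ] 42.6 [ 0.4642 -0.1237]
mug 0.69 [305. 189.] ztop 0.0812 n 957 [505.7  13.5] [66.  64.6] 0.5 [0.5075 0.014 ]
```

View pics/crop0.png

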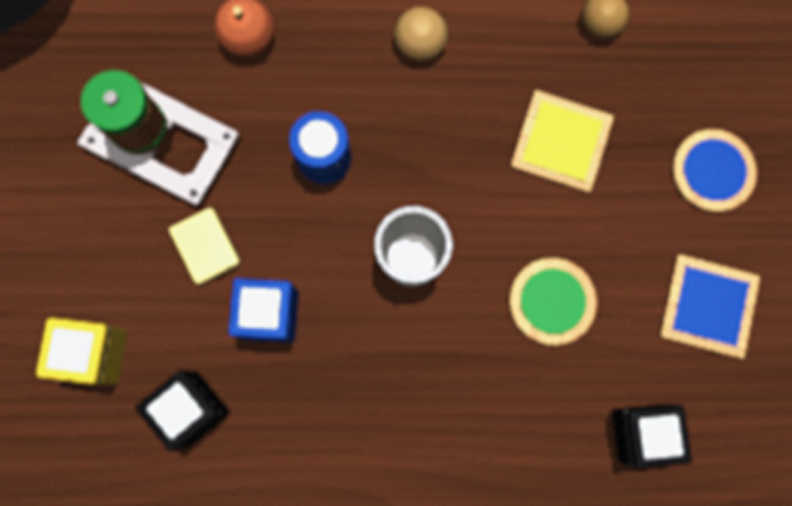

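```bash
cat > meas.py <<'E'
from h import *
def run(cam,st=None,names=None):
    p,d=robot.read_camera(cam)
    hsv=cv2.cvtColor(p,cv2.COLOR_BGR2HSV)
    H,S,V=[hsv[...,i].astype(int) for i in range(3)]
    W=world(cam,d,st)
    col={'blue':(H>105)&(H<130)&(S>150)&(V>80),'yellow':(H>24)&(H<34)&(S>150)&(V>80),'green':(H>50)&(H<80)&(S>130)&(V>80)}
    ok=(d>0)&(W[...,0]>.3)&(W[...,0]<.72)&(abs(W[...,1])<.4)
    for c,m in col.items():
        n,l,s,_=cv2.connectedComponentsWithStats((m&ok).astype(np.uint8))
        for i in range(1,n):
            if s[i,4]<60: continue
            Q=W[l==i];z=np.percentile(Q[:,2],90)
            cs,_=cv2.findContours((l==i).astype(np.uint8),cv2.RETR_EXTERNAL,cv2.CHAIN_APPROX_NONE)
            ct=max(cs,key=len)[:,0]
            if z<.02:
                w=plane(cam,ct,.006,st); w2=plane(cam,np.argwhere(l==i)[:,::-1],.006,st)
                print(cam,c,'coaster',*rect(w),'mean',(w2[:,:2].mean(0)*1000).round(1),'z',z.round(4))
            else: print(cam,c,'top',*rect(Q[Q[:,2]>z-.004]),'z',z.round(4))
E
python3 - <<'E'
import meas
meas.run('top');meas.run('scene')
from h import *
p,d=robot.read_camera('top');W=world('top',d)
print('butter',W[190,212]); m=robot.silhouettes('scene','bracket');p,d=robot.read_camera('scene');W=world('scene',d)
for n in('bracket','tin_yellow_square','tin_blue_square','tin_blue_round','mill'):
  for r in robot.silhouettes('scene',n):
    Q=W[r['pixels']&(d>0)];z=np.percentile(Q[:,2],95);Q=Q[Q[:,2]>z-.006];print(n,rect(Q),z)
E
```

```text
top blue top [606.8 101.1] [50.6 50.8] 1.0 z 0.0639
top blue coaster [ 597.7 -293.7] [58.  58.8] 43.8 mean [ 598.  -293.9] z 0.0092
top blue coaster [ 458.8 -281.8] [60.8 60.8] 75.0 mean [ 458.7 -281.8] z 0.0089
top blue top [449.6 150. ] [50.9 50.1] 87.0 z 0.0638
top yellow coaster [ 626.7 -138.5] [62.4 63.5] 71.1 mean [ 626.6 -138.6] z 0.0089
top yellow top [412.6 313.3] [51.  50.8] 82.3 z 0.0635
top green top [629.7 278.4] [52.7 53.2] 3.1 z 0.0978
top green coaster [ 463.4 -124.8] [56.6 58.7] 88.8 mean [ 463.2 -124.7] z 0.0089
scene blue top [451.3 149.5] [52.3 52.7] 86.9 z 0.0614
scene blue top [463.1 134.3] [63.6 34.2] 37.9 z 0.0401
scene blue top [609.  100.9] [51.9 52.1] 36.7 z 0.061
scene blue coaster [ 459.2 -279.6] [63.9 64.1] 75.2 mean [ 460.  -280.3] z 0.0068
scene blue coaster [ 598.5 -291.3] [62.4 62.9] 82.1 mean [ 598.7 -292.4] z 0.0069
scene yellow top [414.  312.8] [55.1 52.7] 83.1 z 0.061
scene yellow top [425.1 298.1] [64.6 32.1] 37.2 z 0.0397
scene yellow coaster [ 627.5 -137.1] [66.9 66.4] 71.5 mean [ 628.2 -137.6] z 0.0067
scene green top [631.  278.4] [53.3 54.2] 4.1 z 0.0953
scene green coaster [ 463.9 -123. ] [63.4 59.7] 35.8 mean [ 464.4 -123.5] z 0.0067
butter [0.51707902 0.21354738 0.01707429]
bracket (array([621.2, 260.2]), array([130.5,  82.9]), 62.9) 0.01997121900357299
tin_yellow_square (array([415.1, 313.3]), array([53.1, 51.2]), 78.7) 0.06131933684972365
tin_blue_square (array([ 338.7, -206.4]), array([50.9, 51.7]), 4.0) 0.06200704974965939
tin_blue_square (array([362.6, 220. ]), array([51.6, 53.7]), 40.6) 0.0614772024234748
tin_blue_square (array([452.2, 150.4]), array([53.3, 52. ]), 86.8) 0.061680376854725334
tin_blue_round (array([608.4, 100.6]), array([51.5, 52.4]), 26.7) 0.06199014074442416
mill (array([632.1, 277.8]), array([52.5, 52.5]), 1.7) 0.09566219864412284
```

```bash
cat > go.py <<'E'
import sys
from cell import robot
import numpy as np
from scipy.spatial.transform import Rotation as Ro
s=robot.get_state();R=s['tool_rot'];o=s['tool_pos']
print('t',round(s['clock'],2),'pos',(o*1000).round(1),'yaw',np.degrees(np.arctan2(R[1,0],R[0,0])).round(1),'F',s['ft_force'].round(1),'w',(s['grip_width']*85.4).round(1),'j7',s['joint_positions'][6].round(2))
for a in sys.argv[1:]:
    x,y,z,w=map(float,a.split(','))
    az=np.degrees(np.arctan2(y,x)); w=(w-az+90)%180-90+az
    c,n=np.cos(np.radians(w)),np.sin(np.radians(w))
    D=np.array([[c,n,0],[n,-c,0],[0,0,-1]])
    print(a,'yaw',round(w,1),'trans',(R.T@(np.array([x,y,z])-o*1000)).round(1).tolist(),'turn',np.degrees(Ro.from_matrix(R.T@D).as_rotvec()).round(1).tolist())
E
python3 go.py 630.3,278.3,230,62.85 630.3,278.3,43,62.85
```

```text
Traceback (most recent call last):
  File "go.py", line 6, in <module>
    print('t',round(s['clock'],2),'pos',(o*1000).round(1),'yaw',np.degrees(np.arctan2(R[1,0],R[0,0])).round(1),'F',s['ft_force'].round(1),'w',(s['grip_width']*85.4).round(1),'j7',s['joint_positions'][6].round(2))
                                                                                                                                              ^^^^^^^^^^^^^^^^^^^^^^^^^^^^
AttributeError: 'float' object has no attribute 'round'
```

```bash
sed -i "s/(s\['grip_width'\]\*85.4).round(1)/round(s['grip_width']*85.4,1)/" go.py
python3 go.py 630.3,278.3,230,62.85 630.3,278.3,43,62.85
```

```text
t 1.2 pos [ 255.3 -570.5  231.3] yaw -65.9 F [-0.2  0.3  0. ] w 85.6 j7 -0.05
630.3,278.3,230,62.85 yaw 62.8 trans [-621.5, -689.0, 1.3] turn [-0.0, 0.0, -128.7]
630.3,278.3,43,62.85 yaw 62.8 trans [-621.5, -689.0, 188.3] turn [-0.0, 0.0, -128.7]
```

```bash
A='[-621.5,-689,0]'; python3 -m creep '{"turn":[[0,0,-8],[0,0,-16],[0,0,-24],[0,0,-32],[0,0,-40],[0,0,-48],[0,0,-56],[0,0,-64],[0,0,-72],[0,0,-80]],"translation":[[-31,-34,0],[-62,-69,0],[-93,-103,0],[-124,-138,0],[-155,-172,0],[-186,-207,0],[-217,-241,0],[-249,-276,0],[-280,-310,0],[-311,-345,0]],"grip":[85,85,85,85,85,85,85,85,85,85]}'
python3 go.py 630.3,278.3,230,62.85
```

```text
clock: 2.2
tool_pos: [0.4436, -0.144, 0.2316]
tool_rot: [[0.969, 0.249, 0.001], [0.249, -0.969, -0.001], [0.0, 0.001, -1.0]]
ft_force: [1.2, -0.3, -0.1]
grip_width: 0.997
t 2.2 pos [ 443.6 -144.   231.6] yaw 14.4 F [ 1.2 -0.3 -0.1] w 85.1 j7 0.42
630.3,278.3,230,62.85 yaw 62.8 trans [286.0, -362.5, 1.5] turn [0.0, -0.0, -48.4]
```

```bash
python3 -m creep '{"turn":[[0,0,-6],[0,0,-12],[0,0,-18],[0,0,-24],[0,0,-30],[0,0,-36],[0,0,-42],[0,0,-48.4],[0,0,-48.4],[0,0,-48.4]],"translation":[[30,-38,0],[60,-76,0],[90,-114,0],[120,-152,0],[150,-190,0],[180,-228,0],[210,-266,0],[240,-304,0],[270,-342,0],[286,-362.5,0]],"grip":[85,85,85,85,85,85,85,85,85,85]}'
python3 go.py 630.3,278.3,43,62.85
python3 - <<'E'
from h import *
s=robot.get_state();p,d=robot.read_camera('wrist');cv2.imwrite('pics/w1.png',p)
W=world('wrist',d,s)
for n in('mill','bracket'):
  for r in robot.silhouettes('wrist',n):
    Q=W[r['pixels']&(d>0)];z=np.percentile(Q[:,2],95);Q=Q[Q[:,2]>z-.006];print(n,r['confidence'],rect(Q),z)
E
python3 go.py 630.3,278.3,43,62.85
```

```text
clock: 3.2
tool_pos: [0.6323, 0.2794, 0.2307]
tool_rot: [[0.459, 0.888, -0.001], [0.888, -0.459, 0.001], [0.001, -0.001, -1.0]]
ft_force: [-0.7, -0.3, 0.7]
grip_width: 0.997
t 3.2 pos [632.3 279.4 230.7] yaw 62.7 F [-0.7 -0.3  0.7] w 85.1 j7 0.34
630.3,278.3,43,62.85 yaw 62.8 trans [-2.0, -1.0, 187.7] turn [-0.1, -0.0, -0.2]
mill 0.94 (array([628.4, 280.2]), array([54.2, 54.5]), 62.1) 0.09837571953077758
mill 0.21 (array([515.9,  26.9]), array([36.7, 66.5]), 45.0) 0.08029506449542256
bracket 0.63 (array([619.1, 262.1]), array([130.4,  79.7]), 62.8) 0.022002136211546744
t 3.35 pos [631.8 277.5 230.6] yaw 62.6 F [-0.3 -0.9  0.6] w 84.9 j7 0.34
630.3,278.3,43,62.85 yaw 62.8 trans [-0.0, -1.4, 187.6] turn [-0.1, -0.0, -0.2]
```

View pics/w1.png

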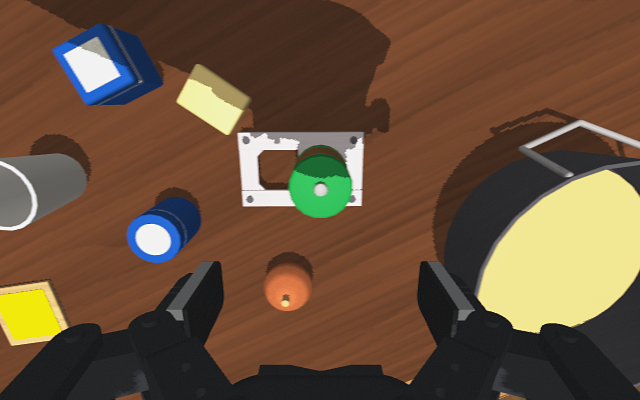

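Run:
```python
from h import *
s=robot.get_state()
for c in('wrist','top'):
    p,d=robot.read_camera(c);W=world(c,d,s);Q=W[(d>0)]
    R=s['tool_rot'];L=(Q-[.630,.2785,0])@R*1000
    pot=(Q[:,2]>.03)&(L[:,0]>35)&(abs(L[:,1])<60)&(L[:,0]<200)&(Q[:,2]<.19)
    print(c,pot.sum(), L[pot][:,0].min() if pot.any() else '', Q[pot][:,2].max() if pot.any() else '')
    on=(Q[:,2]>.03)&(np.hypot(L[:,0]-0,L[:,1])>35)&(np.hypot(L[:,0],L[:,1])<110)&(Q[:,2]<.19)&(L[:,0]<35)
    print(rect(Q[on]) if on.any() else '', L[on].min(0),L[on].max(0))
```

```text
wrist 6398 135.78849767437265 0.12319464071410169Traceback (most recent call last):
  File "<stdin>", line 9, in <module>
    return umr_minimum(a, axis, None, out, keepdims, initial, where)
ValueError: zero-size array to reduction operation minimum which has no identity
```

```bash
python3 -m creep '{"turn":[[0,0,0],[0,0,0],[0,0,0],[0,0,0],[0,0,0],[0,0,0]],"translation":[[-0.5,-1.4,40],[-0.5,-1.4,80],[-0.5,-1.4,120],[-0.5,-1.4,160],[-0.5,-1.4,185],[-0.5,-1.4,185]],"grip":[85,85,85,85,85,85]}' 40
python3 -m creep '{"turn":[[0,0,0],[0,0,0],[0,0,0],[0,0,0],[0,0,0],[0,0,0],[0,0,0],[0,0,0]],"translation":[[0,0,0],[0,0,0],[0,0,0],[0,0,0],[0,0,0],[0,0,0],[0,0,0],[0,0,0]],"grip":[50,50,50,50,50,50,50,50]}' 40
python3 go.py
```

```text
clock: 4.0
tool_pos: [0.6292, 0.2732, 0.0431]
tool_rot: [[0.463, 0.886, -0.004], [0.886, -0.463, -0.003], [-0.004, -0.003, -1.0]]
ft_force: [0.3, -0.4, 0.1]
grip_width: 0.994
clock: 4.8
tool_pos: [0.6318, 0.276, 0.0487]
tool_rot: [[0.462, 0.887, 0.003], [0.887, -0.462, 0.001], [0.002, 0.002, -1.0]]
ft_force: [-1.3, -0.3, 7.1]
grip_width: 0.647
t 4.8 pos [631.8 276.   48.7] yaw 62.5 F [-1.3 -0.3  7.1] w 55.3 j7 0.25
```

```bash
python3 -m creep '{"turn":[[0,0,0],[0,0,0],[0,0,0],[0,0,0]],"translation":[[0,0,-1],[0,0,-1.5],[0,0,-1.5],[0,0,-1.5]],"grip":[50,50,50,50]}' 40
python3 go.py; python3 go.py
```

```text
clock: 5.2
tool_pos: [0.631, 0.2758, 0.0488]
tool_rot: [[0.462, 0.887, 0.001], [0.887, -0.462, 0.0], [0.0, 0.001, -1.0]]
ft_force: [-2.1, -1.5, 8.7]
grip_width: 0.646
t 5.2 pos [631.  275.8  48.8] yaw 62.5 F [-2.1 -1.5  8.7] w 55.1 j7 0.25
t 5.2 pos [631.  275.8  48.8] yaw 62.5 F [-2.1 -1.5  8.7] w 55.1 j7 0.25
```

```bash
python3 -m creep '{"turn":[[0,0,0],[0,0,0],[0,0,0],[0,0,0]],"translation":[[0,0,-1],[0,0,-2],[0,0,-2],[0,0,-2]],"grip":[50,50,50,50]}' 40
python3 go.py
```

```text
clock: 5.6
tool_pos: [0.6306, 0.2758, 0.0497]
tool_rot: [[0.462, 0.887, -0.0], [0.887, -0.462, 0.0], [-0.0, -0.0, -1.0]]
ft_force: [-0.4, 0.8, -1.6]
grip_width: 0.646
t 5.6 pos [630.6 275.8  49.7] yaw 62.5 F [-0.4  0.8 -1.6] w 55.1 j7 0.25
```

```bash
python3 -m creep '{"turn":[[0,0,0],[0,0,0],[0,0,0],[0,0,0]],"translation":[[-4,0,0],[-8,-0.3,0],[-12,-0.5,0],[-16,-0.6,0]],"grip":[50,50,50,50]}' 40; python3 go.py 601.5,240.0,49,62.85
```

```text
clock: 6.0
tool_pos: [0.6225, 0.2615, 0.0497]
tool_rot: [[0.462, 0.887, -0.0], [0.887, -0.462, -0.0], [-0.0, -0.0, -1.0]]
ft_force: [0.7, 0.8, -3.2]
grip_width: 0.647
t 6.0 pos [622.5 261.5  49.7] yaw 62.5 F [ 0.7  0.8 -3.2] w 55.2 j7 0.26
601.5,240.0,49,62.85 yaw 62.9 trans [-28.8, -8.8, 0.8] turn [-0.0, 0.0, -0.3]
```

```bash
python3 go.py 609.6,238.5,49.5,62.85; python3 -m creep '{"turn":[[0,0,0],[0,0,0],[0,0,0],[0,0,0],[0,0,0],[0,0,0],[0,0,0]],"translation":[[-5,-0.2,0],[-10,-0.4,0],[-15,-0.5,0],[-20,-0.5,0],[-26,-0.5,0],[-26,-0.5,0],[-26,-0.5,0]],"grip":[50,50,50,50,50,50,50]}' 40; python3 go.py 609.6,238.5,49.5,62.85
python3 - <<'E'
from h import *
s=robot.get_state();p,d=robot.read_camera('wrist');cv2.imwrite('pics/w2.png',p)
p,d=robot.read_camera('scene');cv2.imwrite('pics/s2.png',cv2.resize(p[100:220,340:500],(800,600)))
E
```

```text
t 6.0 pos [622.5 261.5  49.7] yaw 62.5 F [ 0.7  0.8 -3.2] w 55.2 j7 0.26
609.6,238.5,49.5,62.85 yaw 62.9 trans [-26.3, -0.9, 0.3] turn [-0.0, 0.0, -0.3]
clock: 6.7
tool_pos: [0.6104, 0.239, 0.0499]
tool_rot: [[0.462, 0.887, 0.0], [0.887, -0.462, 0.0], [0.0, -0.0, -1.0]]
ft_force: [-0.0, 0.7, -2.8]
grip_width: 0.648
t 6.7 pos [610.4 239.   49.9] yaw 62.5 F [-0.   0.7 -2.8] w 55.4 j7 0.27
609.6,238.5,49.5,62.85 yaw 62.9 trans [-0.8, -0.4, 0.4] turn [-0.0, -0.0, -0.3]
```

View pics/w2.png

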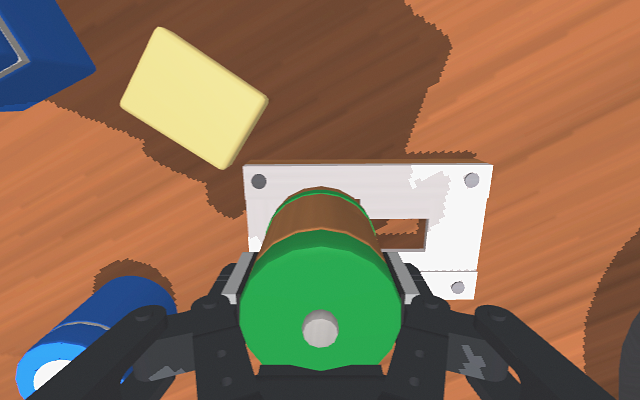

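View pics/s2.png

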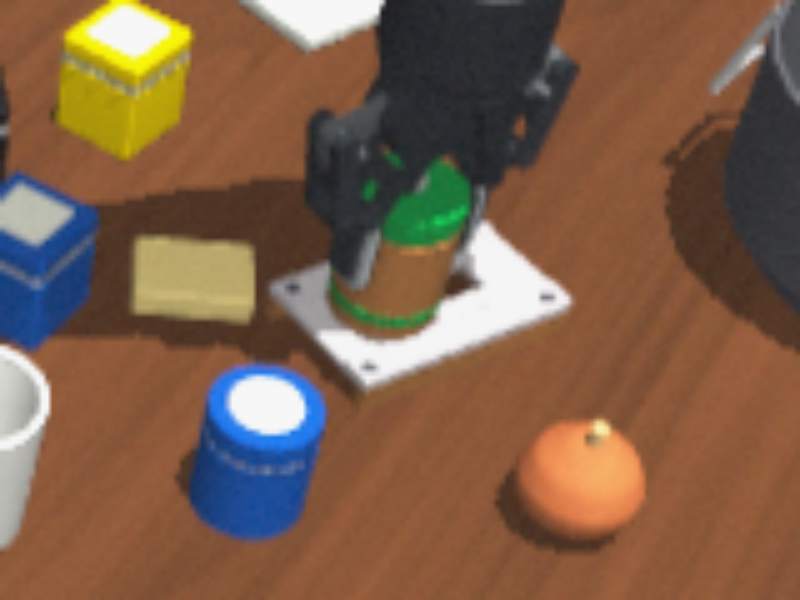

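```bash
python3 -m creep '{"turn":[[0,0,0],[0,0,0],[0,0,0],[0,0,0],[0,0,0]],"translation":[[-0.5,-0.3,-3],[-0.5,-0.3,-6],[-0.5,-0.3,-10],[-0.5,-0.3,-14],[-0.5,-0.3,-16]],"grip":[50,50,50,50,50]}' 40; python3 go.py
```

```text
clock: 7.3
tool_pos: [0.61, 0.2389, 0.0664]
tool_rot: [[0.462, 0.887, 0.001], [0.887, -0.462, 0.0], [0.001, 0.0, -1.0]]
ft_force: [-0.9, -0.6, -1.7]
grip_width: 0.647
t 7.3 pos [610.  238.9  66.4] yaw 62.5 F [-0.9 -0.6 -1.7] w 55.2 j7 0.28
```

```bash
python3 go.py 610,239,206,62.5 463.7,-124,206,22 
python3 -m creep '{"turn":[[0,0,0],[0,0,0],[0,0,0],[0,0,0]],"translation":[[0,0,-35],[0,0,-75],[0,0,-115],[0,0,-140]],"grip":[50,50,50,50]}' 40; python3 go.py  463.7,-124,206,22
```

```text
t 7.3 pos [610.  238.9  66.4] yaw 62.5 F [-0.9 -0.6 -1.7] w 55.2 j7 0.28
610,239,206,62.5 yaw 62.5 trans [0.1, -0.0, -139.6] turn [0.0, -0.0, 0.0]
463.7,-124,206,22 yaw 22.0 trans [-389.4, 37.7, -139.8] turn [0.0, -0.0, 40.5]
clock: 7.7
tool_pos: [0.6103, 0.2393, 0.2091]
tool_rot: [[0.461, 0.887, 0.002], [0.887, -0.461, 0.001], [0.002, 0.002, -1.0]]
ft_force: [0.4, -0.2, -1.6]
grip_width: 0.642
t 7.7 pos [610.3 239.3 209.1] yaw 62.5 F [ 0.4 -0.2 -1.6] w 54.8 j7 0.36
463.7,-124,206,22 yaw 22.0 trans [-389.9, 37.6, 2.3] turn [0.1, -0.2, 40.5]
```

```bash
python3 -m creep '{"turn":[[0,0,5],[0,0,10],[0,0,15],[0,0,20],[0,0,25],[0,0,30],[0,0,35],[0,0,40.5],[0,0,40.5],[0,0,40.5]],"translation":[[-45,4,0],[-90,8,0],[-135,13,0],[-180,17,0],[-225,22,0],[-270,26,0],[-315,30,0],[-360,35,0],[-389.5,37.6,0],[-389.5,37.6,0]],"grip":[50,50,50,50,50,50,50,50,50,50]}' 40; python3 go.py  463.7,-124,206,22
python3 - <<'E'
from h import *
s=robot.get_state();p,d=robot.read_camera('wrist');cv2.imwrite('pics/w3.png',p)
E
python3 go.py  463.7,-124,52,22
```

```text
clock: 8.7
tool_pos: [0.4618, -0.128, 0.2059]
tool_rot: [[0.929, 0.37, -0.001], [0.37, -0.929, -0.001], [-0.001, 0.001, -1.0]]
ft_force: [-0.2, 1.3, -2.0]
grip_width: 0.647
t 8.7 pos [ 461.8 -128.   205.9] yaw 21.7 F [-0.2  1.3 -2. ] w 55.3 j7 0.45
463.7,-124,206,22 yaw 22.0 trans [3.2, -3.0, -0.1] turn [0.1, 0.1, -0.3]
t 8.75 pos [ 462.7 -125.8  206. ] yaw 21.8 F [-0.1  0.8 -2.4] w 55.2 j7 0.45
463.7,-124,52,22 yaw 22.0 trans [1.6, -1.4, 154.0] turn [0.0, 0.0, -0.2]
```

View pics/w3.png

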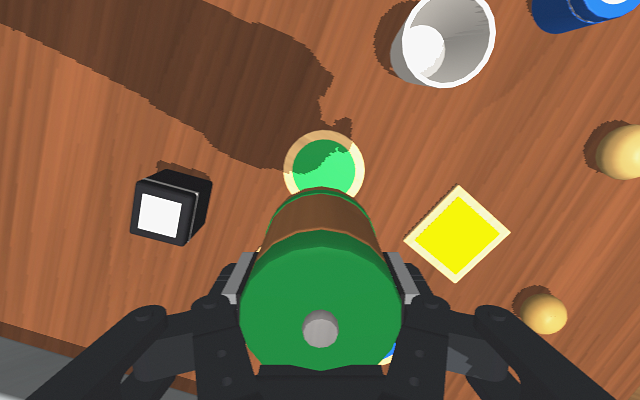

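```bash
python3 -m creep '{"turn":[[0,0,0],[0,0,0],[0,0,0],[0,0,0],[0,0,0],[0,0,0]],"translation":[[0,0,40],[0,0,80],[0,0,115],[0,0,138],[0,0,145],[0,0,145]],"grip":[50,50,50,50,50,50]}' 40; python3 go.py  463.7,-124,50,22
```

```text
clock: 9.35
tool_pos: [0.4635, -0.1232, 0.0606]
tool_rot: [[0.927, 0.376, -0.001], [0.376, -0.927, 0.001], [-0.001, -0.001, -1.0]]
ft_force: [0.3, -1.0, -1.1]
grip_width: 0.644
t 9.35 pos [ 463.5 -123.2   60.6] yaw 22.1 F [ 0.3 -1.  -1.1] w 55.0 j7 0.29
463.7,-124,50,22 yaw 22.0 trans [-0.1, 0.8, 10.6] turn [-0.1, 0.0, 0.1]
```

```bash
python3 -m creep '{"turn":[[0,0,0],[0,0,0],[0,0,0],[0,0,0],[0,0,0]],"translation":[[0,0.4,3],[0,0.4,6],[0,0.4,8],[0,0.4,9],[0,0.4,9]],"grip":[50,50,50,50,50]}' 40; python3 go.py  463.7,-124,50,22
```

```text
clock: 9.85
tool_pos: [0.4636, -0.1245, 0.0519]
tool_rot: [[0.927, 0.375, 0.0], [0.375, -0.927, -0.0], [0.0, 0.0, -1.0]]
ft_force: [0.0, 0.4, -3.7]
grip_width: 0.648
t 9.85 pos [ 463.6 -124.5   51.9] yaw 22.0 F [ 0.   0.4 -3.7] w 55.3 j7 0.28
463.7,-124,50,22 yaw 22.0 trans [0.3, -0.4, 1.9] turn [0.0, -0.0, 0.0]
```

```bash
python3 -m creep '{"turn":[[0,0,0],[0,0,0],[0,0,0],[0,0,0]],"translation":[[0,0,1],[0,0,2],[0,0,3],[0,0,3]],"grip":[50,50,50,50]}' 40; python3 go.py  463.7,-124,50,22
```

```text
clock: 10.25
tool_pos: [0.4635, -0.1245, 0.0487]
tool_rot: [[0.927, 0.375, -0.0], [0.375, -0.927, 0.0], [-0.0, -0.0, -1.0]]
ft_force: [0.1, -0.6, -2.9]
grip_width: 0.651
t 10.25 pos [ 463.5 -124.5   48.7] yaw 22.0 F [ 0.1 -0.6 -2.9] w 55.6 j7 0.27
463.7,-124,50,22 yaw 22.0 trans [0.3, -0.4, -1.3] turn [-0.0, 0.0, 0.0]
```

```bash
python3 -m creep '{"turn":[[0,0,0],[0,0,0],[0,0,0]],"translation":[[0,0,1],[0,0,2],[0,0,2]],"grip":[50,50,50]}' 40; python3 -m creep '{"turn":[[0,0,0],[0,0,0],[0,0,0]],"translation":[[0,0,1],[0,0,2],[0,0,2]],"grip":[50,50,50]}' 40
```

```text
clock: 10.55
tool_pos: [0.4643, -0.1247, 0.0483]
tool_rot: [[0.927, 0.375, 0.001], [0.375, -0.927, -0.001], [0.001, 0.002, -1.0]]
ft_force: [-10.3, 1.7, 37.1]
grip_width: 0.649
clock: 10.85
tool_pos: [0.4646, -0.1252, 0.0467]
tool_rot: [[0.927, 0.375, 0.002], [0.375, -0.927, -0.002], [0.001, 0.003, -1.0]]
ft_force: [-11.5, -1.9, 46.0]
grip_width: 0.647
```

```bash
python3 -m creep '{"turn":[[0,0,0],[0,0,0],[0,0,0]],"translation":[[0,0,-1],[0,0,-2.5],[0,0,-2.5]],"grip":[50,50,50]}' 40; python3 go.py
```

```text
clock: 11.15
tool_pos: [0.4635, -0.1244, 0.0473]
tool_rot: [[0.927, 0.375, 0.0], [0.375, -0.927, 0.0], [0.0, -0.0, -1.0]]
ft_force: [0.1, 0.6, -1.9]
grip_width: 0.652
t 11.15 pos [ 463.5 -124.4   47.3] yaw 22.0 F [ 0.1  0.6 -1.9] w 55.7 j7 0.27
```

```bash
python3 -m creep '{"turn":[[0,0,0],[0,0,0],[0,0,0],[0,0,0],[0,0,0],[0,0,0],[0,0,0],[0,0,0]],"translation":[[0,0,0.7],[0,0,0.7],[0,0,0.7],[0,0,0.7],[0,0,0.7],[0,0,0.7],[0,0,0.7],[0,0,0.7]],"grip":[50,57,60,70,80,85,85,85]}' 40; python3 -m creep '{"turn":[[0,0,0],[0,0,0],[0,0,0],[0,0,0],[0,0,0]],"translation":[[0,0,-20],[0,0,-60],[0,0,-110],[0,0,-155],[0,0,-165]],"grip":[85,85,85,85,85]}' 40; python3 go.py 607.8,101,200,9 607.8,101,23,9
python3 - <<'E'
from h import *
s=robot.get_state();p,d=robot.read_camera('wrist');cv2.imwrite('pics/w4.png',p)
W=world('wrist',d,s)
for n in('mill','coaster_green_round'):
  for r in robot.silhouettes('wrist',n):
    Q=W[r['pixels']&(d>0)];z=np.percentile(Q[:,2],95);Q=Q[Q[:,2]>z-.006];print(n,r['confidence'],rect(Q),z)
E
```

```text
clock: 11.95
tool_pos: [0.4635, -0.1244, 0.0465]
tool_rot: [[0.927, 0.375, -0.0], [0.375, -0.927, 0.0], [-0.0, -0.0, -1.0]]
ft_force: [0.2, 0.8, -0.3]
grip_width: 0.996
clock: 12.45
tool_pos: [0.4653, -0.1247, 0.2161]
tool_rot: [[0.927, 0.375, 0.006], [0.375, -0.927, -0.002], [0.004, 0.004, -1.0]]
ft_force: [0.0, -0.1, -0.6]
grip_width: 0.994
t 12.45 pos [ 465.3 -124.7  216.1] yaw 22.0 F [ 0.  -0.1 -0.6] w 84.9 j7 0.45
607.8,101,200,9 yaw 9.0 trans [216.7, -155.9, 16.4] turn [0.2, -0.3, 13.0]
607.8,101,23,9 yaw 9.0 trans [215.9, -156.7, 193.4] turn [0.2, -0.3, 13.0]
mill 0.97 (array([ 460.6, -119.4]), array([54.7, 54.3]), 21.1) 0.09822621871158738
coaster_green_round 0.65 (array([ 459.1, -109.3]), array([81.4, 53.9]), 17.0) 0.00802765126889952
```

View pics/w4.png

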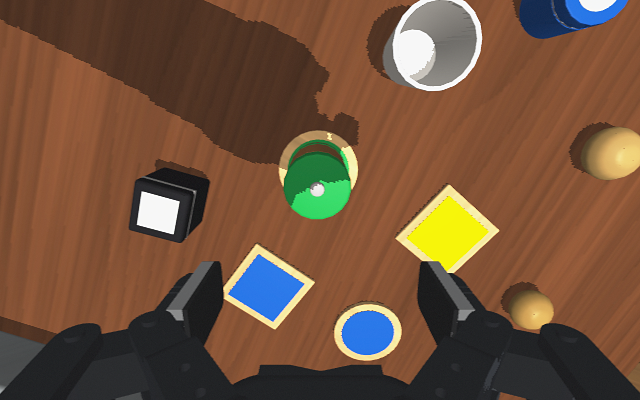

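```bash
python3 -m creep '{"turn":[[0,0,2],[0,0,4],[0,0,6],[0,0,8],[0,0,10],[0,0,13],[0,0,13],[0,0,13]],"translation":[[36,-26,5],[72,-52,10],[108,-78,10],[144,-104,10],[180,-130,10],[216.5,-156,10],[216.5,-156,10],[216.5,-156,10]],"grip":[85,85,85,85,85,85,85,85]}' 40; python3 go.py 607.8,101,23,9
python3 - <<'E'
from h import *
s=robot.get_state();p,d=robot.read_camera('wrist')
W=world('wrist',d,s)
for n in('tin_blue_round',):
  for r in robot.silhouettes('wrist',n):
    Q=W[r['pixels']&(d>0)];z=np.percentile(Q[:,2],95);Q=Q[Q[:,2]>z-.006];print(n,r['confidence'],rect(Q),z)
p,d=robot.read_camera('top');W=world('top',d)
for n in('mill','coaster_green_round'):
  for r in robot.silhouettes('top',n):
    Q=W[r['pixels']&(d>0)];z=np.percentile(Q[:,2],95);Q=Q[Q[:,2]>z-.006];print(n,r['confidence'],rect(Q),z)
E
python3 go.py 607.8,101,23,9
```

```text
clock: 13.4
tool_pos: [0.6051, 0.1024, 0.1993]
tool_rot: [[0.987, 0.159, -0.003], [0.159, -0.987, 0.0], [-0.003, -0.001, -1.0]]
ft_force: [-0.5, -0.9, 0.1]
grip_width: 0.995
t 13.4 pos [605.1 102.4 199.3] yaw 9.1 F [-0.5 -0.9  0.1] w 85.0 j7 -0.29
607.8,101,23,9 yaw 9.0 trans [3.1, 1.9, 176.3] turn [-0.0, 0.2, 0.1]
tin_blue_round 0.74 (array([606.8, 102.8]), array([53. , 52.7]), 9.0) 0.06398498565006938
t 13.65 pos [605.6 100.  201.4] yaw 8.9 F [-0.9 -0.4 -0.6] w 85.2 j7 -0.29
607.8,101,23,9 yaw 9.0 trans [2.4, -0.7, 178.3] turn [0.0, 0.0, -0.1]
```

```bash
python3 -m creep '{"turn":[[0,0,0],[0,0,0],[0,0,0],[0,0,0],[0,0,0],[0,0,0]],"translation":[[2,-0.7,40],[2,-0.7,80],[2,-0.7,120],[2,-0.7,155],[2,-0.7,174],[2,-0.7,174]],"grip":[85,85,85,85,85,85]}' 40
python3 go.py
python3 -m creep '{"turn":[[0,0,0],[0,0,0],[0,0,0],[0,0,0],[0,0,0],[0,0,0],[0,0,0],[0,0,0]],"translation":[[0,0,0],[0,0,0],[0,0,0],[0,0,0],[0,0,0],[0,0,0],[0,0,0],[0,0,0]],"grip":[48,48,48,48,48,48,48,48]}' 40
python3 go.py
```

```text
clock: 14.25
tool_pos: [0.606, 0.1012, 0.0252]
tool_rot: [[0.988, 0.156, -0.004], [0.156, -0.988, -0.001], [-0.004, 0.0, -1.0]]
ft_force: [0.4, -1.1, 0.4]
grip_width: 0.997
t 14.25 pos [606.  101.2  25.2] yaw 9.0 F [ 0.4 -1.1  0.4] w 85.2 j7 -0.4
clock: 15.05
tool_pos: [0.6086, 0.1022, 0.0294]
tool_rot: [[0.988, 0.156, 0.002], [0.156, -0.988, -0.0], [0.002, 0.0, -1.0]]
ft_force: [-1.9, -0.7, 6.8]
grip_width: 0.622
t 15.05 pos [608.6 102.2  29.4] yaw 9.0 F [-1.9 -0.7  6.8] w 53.1 j7 -0.4
```

```bash
python3 -m creep '{"turn":[[0,0,0],[0,0,0],[0,0,0],[0,0,0],[0,0,0],[0,0,0]],"translation":[[0,0,-15],[0,0,-50],[0,0,-90],[0,0,-130],[0,0,-160],[0,0,-160]],"grip":[48,48,48,48,48,48]}' 40
python3 go.py 598.2,-293,190,-26
```

```text
clock: 15.65
tool_pos: [0.6095, 0.103, 0.1936]
tool_rot: [[0.988, 0.157, 0.008], [0.157, -0.988, 0.001], [0.008, 0.0, -1.0]]
ft_force: [0.2, -0.5, -1.9]
grip_width: 0.622
t 15.65 pos [609.5 103.  193.6] yaw 9.0 F [ 0.2 -0.5 -1.9] w 53.1 j7 -0.3
598.2,-293,190,-26 yaw -26.0 trans [-73.3, 389.3, 3.2] turn [-0.1, -0.4, 35.0]
```

```bash
python3 -m creep '{"turn":[[0,0,4],[0,0,8],[0,0,12],[0,0,16],[0,0,20],[0,0,24],[0,0,28],[0,0,32],[0,0,35],[0,0,35]],"translation":[[-8,43,0],[-16,86,0],[-24,129,0],[-32,172,0],[-40,215,0],[-48,258,0],[-56,301,0],[-65,344,0],[-73,389,0],[-73,389,0]],"grip":[48,48,48,48,48,48,48,48,48,48]}' 40
python3 -m creep '{"turn":[[0,0,0],[0,0,0]],"translation":[[0,0,0],[0,0,0]],"grip":[48,48]}' 40
python3 go.py 598.2,-293,60,-26
```

```text
clock: 16.65
tool_pos: [0.5944, -0.3007, 0.1877]
tool_rot: [[0.894, -0.447, -0.001], [-0.447, -0.894, -0.003], [0.001, 0.003, -1.0]]
ft_force: [-1.1, 0.3, -1.5]
grip_width: 0.62
clock: 16.85
tool_pos: [0.5967, -0.292, 0.188]
tool_rot: [[0.9, -0.437, 0.0], [-0.437, -0.9, 0.001], [-0.0, -0.001, -1.0]]
ft_force: [0.4, 0.8, -1.3]
grip_width: 0.617
t 16.85 pos [ 596.7 -292.   188. ] yaw -25.9 F [ 0.4  0.8 -1.3] w 52.7 j7 -0.2
598.2,-293,60,-26 yaw -26.0 trans [1.8, 0.3, 128.0] turn [-0.0, 0.0, 0.1]
```

```bash
python3 -m creep '{"turn":[[0,0,0],[0,0,0],[0,0,0],[0,0,0],[0,0,0],[0,0,0]],"translation":[[1.5,0.3,40],[1.5,0.3,80],[1.5,0.3,115],[1.5,0.3,138],[1.5,0.3,145],[1.5,0.3,145]],"grip":[48,48,48,48,48,48]}' 40; python3 go.py  598.2,-293,36,-26
```

```text
clock: 17.45
tool_pos: [0.5978, -0.2931, 0.0424]
tool_rot: [[0.9, -0.437, -0.001], [-0.437, -0.9, 0.001], [-0.001, -0.0, -1.0]]
ft_force: [-0.2, 0.4, -0.6]
grip_width: 0.623
t 17.45 pos [ 597.8 -293.1   42.4] yaw -25.9 F [-0.2  0.4 -0.6] w 53.2 j7 -0.24
598.2,-293,36,-26 yaw -26.0 trans [0.3, -0.3, 6.4] turn [-0.0, 0.1, 0.1]
```

```bash
python3 -m creep '{"turn":[[0,0,0],[0,0,0],[0,0,0],[0,0,0]],"translation":[[0.3,0,3],[0.3,0,5],[0.3,0,6.5],[0.3,0,6.5]],"grip":[48,48,48,48]}' 40; python3 go.py;python3 -m creep '{"turn":[[0,0,0],[0,0,0],[0,0,0]],"translation":[[0,0,1],[0,0,1],[0,0,1]],"grip":[48,48,48]}' 40
```

```text
clock: 17.85
tool_pos: [0.5981, -0.2945, 0.0364]
tool_rot: [[0.899, -0.438, 0.0], [-0.438, -0.899, -0.0], [0.0, 0.0, -1.0]]
ft_force: [-0.4, 0.4, -1.7]
grip_width: 0.623
t 17.85 pos [ 598.1 -294.5   36.4] yaw -26.0 F [-0.4  0.4 -1.7] w 53.2 j7 -0.25
clock: 18.15
tool_pos: [0.5982, -0.2945, 0.0354]
tool_rot: [[0.899, -0.438, 0.0], [-0.438, -0.899, -0.0], [0.0, 0.0, -1.0]]
ft_force: [-1.5, 1.1, 4.0]
grip_width: 0.618
```

```bash
python3 -m creep '{"turn":[[0,0,0],[0,0,0],[0,0,0],[0,0,0],[0,0,0],[0,0,0]],"translation":[[0,0,0],[0,0,0],[0,0,0],[0,0,0],[0,0,0],[0,0,0]],"grip":[55,60,70,80,85,85]}' 40; python3 -m creep '{"turn":[[0,0,0],[0,0,0],[0,0,0],[0,0,0],[0,0,0]],"translation":[[0,0,-20],[0,0,-60],[0,0,-110],[0,0,-155],[0,0,-165]],"grip":[85,85,85,85,85]}' 40; python3 go.py 450.5,150,190,87 450.5,150,190,-3
```

```text
clock: 18.75
tool_pos: [0.5979, -0.2944, 0.035]
tool_rot: [[0.899, -0.438, -0.0], [-0.438, -0.899, 0.0], [-0.0, -0.0, -1.0]]
ft_force: [-0.9, -0.1, 0.2]
grip_width: 0.995
clock: 19.25
tool_pos: [0.5999, -0.295, 0.2058]
tool_rot: [[0.899, -0.438, 0.006], [-0.438, -0.899, -0.003], [0.007, 0.0, -1.0]]
ft_force: [0.7, -0.5, -0.5]
grip_width: 0.997
t 19.25 pos [ 599.9 -295.   205.8] yaw -26.0 F [ 0.7 -0.5 -0.5] w 85.2 j7 -0.19
450.5,150,190,87 yaw 87.0 trans [-329.4, -334.6, 13.4] turn [0.4, -0.3, -113.0]
450.5,150,190,-3 yaw -3.0 trans [-329.4, -334.6, 13.4] turn [0.1, -0.4, -23.0]
```

```bash
python3 -m creep '{"turn":[[0,0,-8],[0,0,-16],[0,0,-24],[0,0,-32],[0,0,-40],[0,0,-48],[0,0,-56],[0,0,-64],[0,0,-72],[0,0,-80]],"translation":[[-30,-30,5],[-60,-60,8],[-90,-90,8],[-120,-120,8],[-150,-150,8],[-180,-180,8],[-210,-210,8],[-240,-243,8],[-270,-275,8],[-300,-305,8]],"grip":[85,85,85,85,85,85,85,85,85,85]}' 40
python3 go.py 450.5,150,195,87
```

```text
clock: 20.25
tool_pos: [0.4612, 0.1128, 0.1921]
tool_rot: [[0.583, 0.813, 0.0], [0.813, -0.583, -0.0], [0.0, 0.0, -1.0]]
ft_force: [0.2, 1.1, 0.1]
grip_width: 1.0
t 20.25 pos [461.2 112.8 192.1] yaw 54.3 F [0.2 1.1 0.1] w 85.4 j7 0.41
450.5,150,195,87 yaw 87.0 trans [24.0, -30.3, -2.9] turn [0.0, -0.0, -32.7]
```

```bash
python3 -m creep '{"turn":[[0,0,-8],[0,0,-16],[0,0,-24],[0,0,-32.7],[0,0,-32.7],[0,0,-32.7],[0,0,-32.7]],"translation":[[12,-15,0],[24,-30,0],[24,-30,0],[24,-30,0],[24,-30,0],[24,-30,0],[24,-30,0]],"grip":[85,85,85,85,85,85,85]}' 40
cat > look.py <<'E'
import sys
from h import *
s=robot.get_state();cam=sys.argv[1];p,d=robot.read_camera(cam);W=world(cam,d,s)
if len(sys.argv)>3: cv2.imwrite(sys.argv[3],p)
for n in sys.argv[2].split(','):
  for r in robot.silhouettes(cam,n):
    Q=W[r['pixels']&(d>0)];z=np.percentile(Q[:,2],95);Q=Q[Q[:,2]>z-.005];print(n,round(r['confidence'],2),rect(Q),z.round(4), (np.array(r['centre'])*[640,400]).round())
E
python3 look.py wrist tin_blue_square pics/w5.png; python3 look.py top mill,tin_blue_round pics/t5.png
python3 go.py 450.5,150,23,87
```

```text
clock: 20.95
tool_pos: [0.4518, 0.1481, 0.1921]
tool_rot: [[0.061, 0.998, 0.0], [0.998, -0.061, -0.0], [-0.0, 0.0, -1.0]]
ft_force: [-1.0, -0.6, -0.3]
grip_width: 0.996
tin_blue_square 0.91 (array([448.3, 151.6]), array([51.9, 51.4]), 87.1) 0.0641 [324. 183.]
tin_blue_square 0.89 (array([359.3, 221.5]), array([51.6, 52.2]), 40.5) 0.0642 [407.  75.]
tin_blue_square 0.64 (array([475.5,  39.9]), array([ 50.9, 142.9]), 37.1) 0.0808 [173. 252.]
mill 0.72 (array([ 461.1, -120.4]), array([54.1, 53.7]), 47.5) 0.0989 [373. 213.]
tin_blue_round 0.96 (array([ 598.9, -293.9]), array([52.9, 52.1]), 27.5) 0.0708 [448. 152.]
t 21.2 pos [451.8 148.3 192.1] yaw 86.7 F [-0.1 -0.8 -0.6] w 85.1 j7 0.84
450.5,150,23,87 yaw 87.0 trans [1.7, -1.4, 169.1] turn [0.0, 0.0, -0.3]
```

View pics/w5.png

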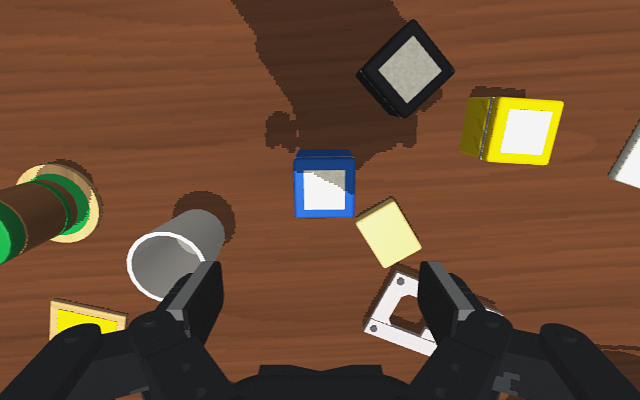

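View pics/t5.png

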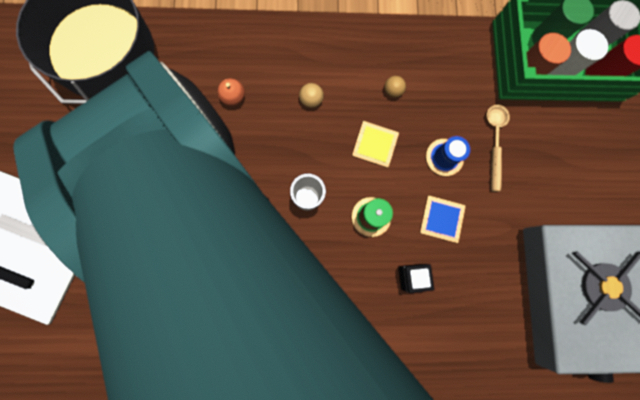

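```bash
python3 -m creep '{"turn":[[0,0,-0.3],[0,0,-0.3],[0,0,-0.3],[0,0,-0.3],[0,0,-0.3],[0,0,-0.3]],"translation":[[1.7,-1.4,40],[1.7,-1.4,80],[1.7,-1.4,120],[1.7,-1.4,150],[1.7,-1.4,165],[1.7,-1.4,165]],"grip":[85,85,85,85,85,85]}' 40
python3 go.py
python3 -m creep '{"turn":[[0,0,0],[0,0,0],[0,0,0],[0,0,0],[0,0,0],[0,0,0],[0,0,0],[0,0,0]],"translation":[[0,0,0],[0,0,0],[0,0,0],[0,0,0],[0,0,0],[0,0,0],[0,0,0],[0,0,0]],"grip":[46,46,46,46,46,46,46,46]}' 40
python3 go.py
```

```text
clock: 21.8
tool_pos: [0.4494, 0.15, 0.0255]
tool_rot: [[0.052, 0.999, -0.003], [0.999, -0.052, -0.0], [-0.001, -0.003, -1.0]]
ft_force: [-1.1, 0.8, 0.2]
grip_width: 0.993
t 21.8 pos [449.4 150.   25.5] yaw 87.0 F [-1.1  0.8  0.2] w 84.8 j7 0.57
clock: 22.6
tool_pos: [0.4512, 0.1502, 0.0283]
tool_rot: [[0.053, 0.999, 0.002], [0.999, -0.053, 0.0], [0.0, 0.002, -1.0]]
ft_force: [-1.9, -0.7, 9.1]
grip_width: 0.602
t 22.6 pos [451.2 150.2  28.3] yaw 87.0 F [-1.9 -0.7  9.1] w 51.5 j7 0.58
```

```bash
python3 -m creep '{"turn":[[0,0,0],[0,0,0],[0,0,0],[0,0,0],[0,0,0],[0,0,0],[0,0,0]],"translation":[[0,0,-15],[0,0,-50],[0,0,-90],[0,0,-130],[0,0,-165],[0,0,-165],[0,0,-165]],"grip":[46,46,46,46,46,46,46]}' 40
python3 go.py 459.6,-281,193,75.1
```

```text
clock: 23.3
tool_pos: [0.4507, 0.1495, 0.1926]
tool_rot: [[0.053, 0.999, 0.002], [0.999, -0.053, -0.001], [-0.001, 0.002, -1.0]]
ft_force: [-0.8, -0.6, -2.3]
grip_width: 0.597
t 23.3 pos [450.7 149.5 192.6] yaw 87.0 F [-0.8 -0.6 -2.3] w 51.0 j7 0.84
459.6,-281,193,75.1 yaw -104.9 trans [-429.4, 31.7, -0.0] turn [-0.0, 0.2, -168.1]
```

```bash
python3 -m creep '{"turn":[[0,0,1],[0,0,2],[0,0,4],[0,0,5],[0,0,6],[0,0,8],[0,0,9],[0,0,10],[0,0,11],[0,0,11.9]],"translation":[[-43,3,0],[-86,6,0],[-129,9.5,0],[-172,12.7,0],[-215,16,0],[-258,19,0],[-301,22,0],[-344,25.5,0],[-387,28.5,0],[-429,31.7,0]],"grip":[46,46,46,46,46,46,46,46,46,46]}' 40
python3 -m creep '{"turn":[[0,0,0],[0,0,0],[0,0,0]],"translation":[[0,0,0],[0,0,0],[0,0,0]],"grip":[46,46,46]}' 40
python3 go.py 459.6,-281,45,75.1
```

```text
clock: 24.3
tool_pos: [0.4587, -0.2817, 0.1906]
tool_rot: [[0.258, 0.966, -0.002], [0.966, -0.258, 0.001], [0.0, -0.002, -1.0]]
ft_force: [1.0, 0.1, -1.9]
grip_width: 0.604
clock: 24.6
tool_pos: [0.4596, -0.2789, 0.1912]
tool_rot: [[0.256, 0.967, -0.001], [0.967, -0.256, 0.001], [0.001, -0.001, -1.0]]
ft_force: [-0.3, -0.0, -2.2]
grip_width: 0.604
t 24.6 pos [ 459.6 -278.9  191.2] yaw 75.2 F [-0.3 -0.  -2.2] w 51.6 j7 1.53
459.6,-281,45,75.1 yaw -104.9 trans [-2.2, 0.8, 146.2] turn [0.1, -0.1, -179.9]
```

```bash
python3 -m creep '{"turn":[[0,0,0],[0,0,0],[0,0,0],[0,0,0],[0,0,0],[0,0,0],[0,0,0]],"translation":[[-2,0.6,40],[-2,0.6,80],[-2,0.6,115],[-2,0.6,140],[-2,0.6,149],[-2,0.6,149],[-2,0.6,149]],"grip":[46,46,46,46,46,46,46]}' 40; python3 go.py 459.6,-281,35.5,75.1
```

```text
clock: 25.3
tool_pos: [0.4605, -0.2819, 0.0442]
tool_rot: [[0.256, 0.967, 0.001], [0.967, -0.256, -0.001], [-0.0, 0.001, -1.0]]
ft_force: [0.5, -0.1, -1.6]
grip_width: 0.601
t 25.3 pos [ 460.5 -281.9   44.2] yaw 75.2 F [ 0.5 -0.1 -1.6] w 51.3 j7 1.38
459.6,-281,35.5,75.1 yaw -104.9 trans [0.6, -1.1, 8.7] turn [-0.0, 0.1, -179.9]
```

```bash
python3 -m creep '{"turn":[[0,0,0],[0,0,0],[0,0,0],[0,0,0]],"translation":[[0.5,-0.7,3],[0.5,-0.7,6],[0.5,-0.7,8.5],[0.5,-0.7,8.5]],"grip":[46,46,46,46]}' 40; python3 go.py;python3 -m creep '{"turn":[[0,0,0],[0,0,0],[0,0,0]],"translation":[[0,0,1],[0,0,1],[0,0,1]],"grip":[46,46,46]}' 40
```

```text
clock: 25.7
tool_pos: [0.4592, -0.2815, 0.0345]
tool_rot: [[0.257, 0.966, -0.0], [0.966, -0.257, 0.0], [-0.0, -0.0, -1.0]]
ft_force: [-0.2, -0.3, -2.0]
grip_width: 0.606
t 25.7 pos [ 459.2 -281.5   34.5] yaw 75.1 F [-0.2 -0.3 -2. ] w 51.8 j7 1.37
clock: 26.0
tool_pos: [0.4593, -0.2815, 0.0343]
tool_rot: [[0.257, 0.966, -0.0], [0.966, -0.257, -0.001], [-0.001, -0.0, -1.0]]
ft_force: [-6.8, 2.0, 15.8]
grip_width: 0.605
```

```bash
python3 -m creep '{"turn":[[0,0,0],[0,0,0],[0,0,0],[0,0,0],[0,0,0],[0,0,0],[0,0,0],[0,0,0]],"translation":[[0,0,-0.6],[0,0,-0.6],[0,0,-0.6],[0,0,-0.6],[0,0,-0.6],[0,0,-0.6],[0,0,-0.6],[0,0,-0.6]],"grip":[46,46,54,60,70,80,85,85]}' 40; python3 -m creep '{"turn":[[0,0,0],[0,0,0],[0,0,0],[0,0,0],[0,0,0]],"translation":[[0,0,-20],[0,0,-60],[0,0,-110],[0,0,-155],[0,0,-165]],"grip":[85,85,85,85,85]}' 40; python3 go.py 413.5,313,200,82.5
```

```text
clock: 26.8
tool_pos: [0.4593, -0.2814, 0.0342]
tool_rot: [[0.257, 0.966, 0.0], [0.966, -0.257, 0.0], [0.0, -0.0, -1.0]]
ft_force: [0.0, -0.4, -0.8]
grip_width: 0.997
clock: 27.3
tool_pos: [0.461, -0.282, 0.2038]
tool_rot: [[0.257, 0.966, 0.005], [0.966, -0.257, -0.004], [-0.002, 0.005, -1.0]]
ft_force: [1.0, -0.1, -0.1]
grip_width: 0.998
t 27.3 pos [ 461.  -282.   203.8] yaw 75.1 F [ 1.  -0.1 -0.1] w 85.2 j7 1.54
413.5,313,200,82.5 yaw 82.5 trans [562.9, -198.7, 1.4] turn [0.3, 0.2, -7.4]
```

```bash
python3 -m creep '{"turn":[[0,0,-1],[0,0,-2],[0,0,-3],[0,0,-4],[0,0,-4],[0,0,-4],[0,0,-5],[0,0,-6],[0,0,-7],[0,0,-7.4]],"translation":[[45,-16,0],[90,-32,0],[135,-48,0],[180,-64,0],[225,-79,0],[270,-95,0],[315,-111,0],[360,-127,0],[405,-143,0],[450,-159,0]],"grip":[85,85,85,85,85,85,85,85,85,85]}' 40
python3 go.py 413.5,313,195,82.5
```

```text
clock: 28.3
tool_pos: [0.4208, 0.1959, 0.1991]
tool_rot: [[0.13, 0.991, 0.0], [0.991, -0.13, -0.0], [-0.0, 0.0, -1.0]]
ft_force: [1.4, 0.0, 0.6]
grip_width: 0.995
t 28.3 pos [420.8 195.9 199.1] yaw 82.5 F [1.4 0.  0.6] w 85.0 j7 0.65
413.5,313,195,82.5 yaw 82.5 trans [115.2, -22.4, 4.1] turn [0.0, 0.0, 0.0]
```

```bash
python3 -m creep '{"turn":[[0,0,0],[0,0,0],[0,0,0],[0,0,0],[0,0,0],[0,0,0]],"translation":[[40,-8,0],[80,-16,0],[115,-22,0],[115,-22,0],[115,-22,0],[115,-22,0]],"grip":[85,85,85,85,85,85]}' 40
python3 look.py wrist tin_yellow_square pics/w6.png; python3 go.py 413.5,313,27,82.5; python3 look.py scene tin_yellow_square,mill,coaster_green_round,tin_blue_square pics/s6.png
```

```text
clock: 28.9
tool_pos: [0.4146, 0.3103, 0.1989]
tool_rot: [[0.131, 0.991, -0.0], [0.991, -0.131, -0.001], [-0.001, -0.0, -1.0]]
ft_force: [-0.5, 0.8, 0.4]
grip_width: 0.995
tin_yellow_square 0.71 (array([445. , 104.7]), array([ 58.9, 282.4]), 33.2) 0.0801 [ 45. 309.]
tin_yellow_square 0.7 (array([411. , 314.8]), array([51.7, 52.1]), 82.4) 0.0641 [325. 181.]
t 29.0 pos [414.9 310.  199.1] yaw 82.4 F [-0.4  0.2 -0.6] w 85.0 j7 0.38
413.5,313,27,82.5 yaw 82.5 trans [2.8, -1.8, 172.1] turn [0.0, 0.0, -0.1]
tin_yellow_square 0.69 (array([414.2, 312.2]), array([52.4, 52.8]), 85.4) 0.0613 [365. 112.]
tin_yellow_square 0.39 (array([ 628.1, -137.6]), array([84.3, 84.5]), 71.4) 0.007 [337. 277.]
mill 0.62 (array([ 463.2, -120.2]), array([52.7, 53.3]), 36.6) 0.0962 [280. 219.]
coaster_green_round 0.63 (array([414.2, 312.2]), array([52.4, 52.8]), 85.4) 0.0613 [364. 115.]
coaster_green_round 0.6 (array([ 469.7, -131.6]), array([81.7, 65.6]), 34.7) 0.0072 [280. 235.]
tin_blue_square 0.67 (array([ 338.8, -206.3]), array([52.2, 51.5]), 4.4) 0.0622 [211. 222.]
tin_blue_square 0.62 (array([361.9, 220.8]), array([51.1, 55.6]), 41.0) 0.0617 [327. 127.]
tin_blue_square 0.56 (array([ 459.3, -281.3]), array([51.8, 52.7]), 75.4) 0.0684 [228. 273.]
```

View pics/w6.png

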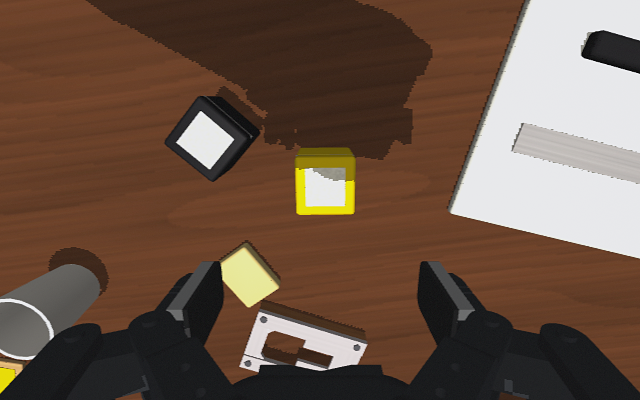

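View pics/s6.png

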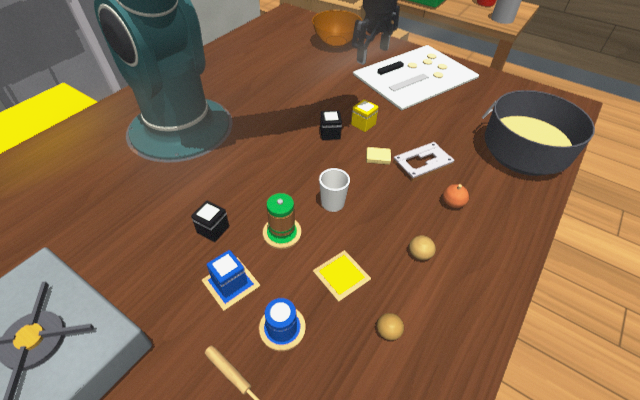

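```bash
python3 -m creep '{"turn":[[0,0,0],[0,0,0],[0,0,0],[0,0,0],[0,0,0],[0,0,0],[0,0,0]],"translation":[[2.5,-1.5,40],[2.5,-1.5,80],[2.5,-1.5,120],[2.5,-1.5,155],[2.5,-1.5,172],[2.5,-1.5,172],[2.5,-1.5,172]],"grip":[85,85,85,85,85,85,85]}' 40
python3 go.py
python3 -m creep '{"turn":[[0,0,0],[0,0,0],[0,0,0],[0,0,0],[0,0,0],[0,0,0],[0,0,0],[0,0,0]],"translation":[[0,0,0],[0,0,0],[0,0,0],[0,0,0],[0,0,0],[0,0,0],[0,0,0],[0,0,0]],"grip":[46,46,46,46,46,46,46,46]}' 40
python3 go.py
python3 -m creep '{"turn":[[0,0,0],[0,0,0],[0,0,0],[0,0,0],[0,0,0],[0,0,0],[0,0,0]],"translation":[[0,0,-15],[0,0,-50],[0,0,-90],[0,0,-130],[0,0,-165],[0,0,-165],[0,0,-165]],"grip":[46,46,46,46,46,46,46]}' 40
python3 go.py 627.5,-138,190,71.3
```

```text
clock: 29.95
tool_pos: [0.4137, 0.3144, 0.0283]
tool_rot: [[0.13, 0.991, 0.001], [0.991, -0.13, 0.001], [0.001, 0.001, -1.0]]
ft_force: [-0.5, -0.1, 0.8]
grip_width: 0.993
t 29.95 pos [413.7 314.4  28.3] yaw 82.5 F [-0.5 -0.1  0.8] w 84.8 j7 0.16
clock: 30.75
tool_pos: [0.414, 0.3141, 0.0284]
tool_rot: [[0.131, 0.991, 0.002], [0.991, -0.131, 0.0], [0.001, 0.002, -1.0]]
ft_force: [-1.2, -2.7, 13.7]
grip_width: 0.602
t 30.75 pos [414.  314.1  28.4] yaw 82.5 F [-1.2 -2.7 13.7] w 51.4 j7 0.16
clock: 31.45
tool_pos: [0.4134, 0.3137, 0.1931]
tool_rot: [[0.131, 0.991, 0.002], [0.991, -0.131, 0.0], [0.0, 0.002, -1.0]]
ft_force: [0.3, -0.3, -2.4]
grip_width: 0.605
t 31.45 pos [413.4 313.7 193.1] yaw 82.5 F [ 0.3 -0.3 -2.4] w 51.7 j7 0.36
627.5,-138,190,71.3 yaw 71.3 trans [-419.8, 271.2, 3.4] turn [0.1, -0.0, 11.2]
```

```bash
python3 -m creep '{"turn":[[0,0,1],[0,0,2],[0,0,3],[0,0,4],[0,0,5],[0,0,6],[0,0,7],[0,0,8],[0,0,9],[0,0,10]],"translation":[[-36,23,0],[-72,46.5,0],[-108,70,0],[-144,93,0],[-180,116,0],[-216,139.5,0],[-252,163,0],[-288,186,0],[-324,209,0],[-360,232.5,0]],"grip":[46,46,46,46,46,46,46,46,46,46]}' 40
python3 go.py 627.5,-138,190,71.3
```

```text
clock: 32.45
tool_pos: [0.5966, -0.0751, 0.191]
tool_rot: [[0.301, 0.954, -0.002], [0.954, -0.301, 0.0], [-0.0, -0.002, -1.0]]
ft_force: [0.7, 0.2, -1.4]
grip_width: 0.599
t 32.45 pos [596.6 -75.1 191. ] yaw 72.5 F [ 0.7  0.2 -1.4] w 51.1 j7 0.99
627.5,-138,190,71.3 yaw 71.3 trans [-50.7, 48.4, 0.9] turn [-0.1, 0.0, 1.2]
```

```bash
python3 -m creep '{"turn":[[0,0,1.2],[0,0,1.2],[0,0,1.2],[0,0,1.2],[0,0,1.2]],"translation":[[-35,33,0],[-50.5,48.4,0],[-50.5,48.4,0],[-50.5,48.4,0],[-50.5,48.4,0]],"grip":[46,46,46,46,46]}' 40
python3 go.py 627.5,-138,45,71.3
```

```text
clock: 32.95
tool_pos: [0.6273, -0.1348, 0.1916]
tool_rot: [[0.319, 0.948, -0.001], [0.948, -0.319, 0.001], [0.0, -0.001, -1.0]]
ft_force: [0.2, 0.6, -1.8]
grip_width: 0.606
t 32.95 pos [ 627.3 -134.8  191.6] yaw 71.4 F [ 0.2  0.6 -1.8] w 51.8 j7 1.06
627.5,-138,45,71.3 yaw 71.3 trans [-3.0, 1.4, 146.6] turn [-0.1, -0.0, 0.1]
```

```bash
python3 -m creep '{"turn":[[0,0,0],[0,0,0],[0,0,0],[0,0,0],[0,0,0],[0,0,0],[0,0,0]],"translation":[[-2.5,1,40],[-2.5,1,80],[-2.5,1,115],[-2.5,1,140],[-2.5,1,148],[-2.5,1,148],[-2.5,1,148]],"grip":[46,46,46,46,46,46,46]}' 40; python3 go.py 627.5,-138,35.5,71.3
```

```text
clock: 33.65
tool_pos: [0.6287, -0.1384, 0.0456]
tool_rot: [[0.32, 0.947, 0.002], [0.947, -0.32, -0.0], [0.0, 0.001, -1.0]]
ft_force: [0.5, -0.5, -0.6]
grip_width: 0.6
t 33.65 pos [ 628.7 -138.4   45.6] yaw 71.3 F [ 0.5 -0.5 -0.6] w 51.3 j7 0.97
627.5,-138,35.5,71.3 yaw 71.3 trans [-0.0, -1.3, 10.1] turn [0.1, -0.0, 0.0]
```

```bash
python3 -m creep '{"turn":[[0,0,0],[0,0,0],[0,0,0],[0,0,0],[0,0,0]],"translation":[[0,-0.8,3],[0,-0.8,6],[0,-0.8,9],[0,-0.8,10],[0,-0.8,10]],"grip":[46,46,46,46,46]}' 40; python3 go.py;python3 -m creep '{"turn":[[0,0,0],[0,0,0],[0,0,0]],"translation":[[0,0,1],[0,0,1],[0,0,1]],"grip":[46,46,46]}' 40
```

```text
clock: 34.15
tool_pos: [0.6272, -0.1386, 0.0345]
tool_rot: [[0.321, 0.947, -0.0], [0.947, -0.321, -0.0], [-0.0, -0.0, -1.0]]
ft_force: [-3.5, -0.1, 5.9]
grip_width: 0.602
t 34.15 pos [ 627.2 -138.6   34.5] yaw 71.3 F [-3.5 -0.1  5.9] w 51.4 j7 0.96
clock: 34.45
tool_pos: [0.6273, -0.1387, 0.0345]
tool_rot: [[0.321, 0.947, 0.0], [0.947, -0.321, -0.001], [-0.001, 0.0, -1.0]]
ft_force: [-11.2, -0.6, 21.4]
grip_width: 0.603
```

```bash
python3 -m creep '{"turn":[[0,0,0],[0,0,0],[0,0,0],[0,0,0],[0,0,0],[0,0,0],[0,0,0],[0,0,0]],"translation":[[0,0,-1],[0,0,-1],[0,0,-1],[0,0,-1],[0,0,-1],[0,0,-1],[0,0,-1],[0,0,-1]],"grip":[46,46,54,60,70,80,85,85]}' 40; python3 -m creep '{"turn":[[0,0,0],[0,0,0],[0,0,0],[0,0,0],[0,0,0]],"translation":[[0,0,-20],[0,0,-60],[0,0,-110],[0,0,-155],[0,0,-165]],"grip":[85,85,85,85,85]}' 40; python3 -m creep '{"turn":[[0,0,0],[0,0,0],[0,0,0],[0,0,0],[0,0,0],[0,0,0],[0,0,0]],"translation":[[40,0,0],[85,0,0],[130,0,0],[175,0,0],[220,0,0],[220,0,0],[220,0,0]],"grip":[85,85,85,85,85,85,85]}' 40; python3 go.py 463,-120.5,200,87
python3 look.py top mill,tin_blue_square,tin_blue_round,tin_yellow_square,mug pics/t7.png;python3 look.py scene mill,tin_blue_square,tin_blue_round,tin_yellow_square,mug pics/s7.png
```

```text
clock: 35.25
tool_pos: [0.6272, -0.1385, 0.0341]
tool_rot: [[0.32, 0.947, -0.0], [0.947, -0.32, 0.0], [0.0, -0.0, -1.0]]
ft_force: [1.3, -0.2, -0.5]
grip_width: 0.993
clock: 35.75
tool_pos: [0.6292, -0.1381, 0.206]
tool_rot: [[0.32, 0.947, 0.007], [0.947, -0.32, -0.002], [0.001, 0.007, -1.0]]
ft_force: [0.7, 0.3, 0.9]
grip_width: 0.99
clock: 36.45
tool_pos: [0.6976, 0.0715, 0.1997]
tool_rot: [[0.318, 0.948, -0.0], [0.948, -0.318, 0.001], [0.001, -0.0, -1.0]]
ft_force: [-0.9, -0.1, -0.6]
grip_width: 0.994
t 36.45 pos [697.6  71.5 199.7] yaw 71.5 F [-0.9 -0.1 -0.6] w 84.9 j7 0.76
463,-120.5,200,87 yaw -93.0 trans [-256.7, -161.3, -0.4] turn [-0.0, 0.0, 164.5]
mill 0.78 (array([ 461.7, -120.4]), array([53.5, 54. ]), 89.9) 0.0989 [372. 216.]
tin_blue_square 0.92 (array([ 336.8, -206.1]), array([51.5, 52.1]), 5.4) 0.0647 [417. 277.]
tin_blue_square 0.73 (array([361.2, 220.3]), array([51.5, 51.4]), 40.1) 0.0645 [202. 268.]
mug 0.8 (array([505.1,  14.4]), array([65.2, 65.3]), 37.8) 0.081 [307. 189.]
tin_blue_square 0.86 (array([ 338.4, -206.2]), array([50.8, 51.7]), 5.6) 0.062 [210. 221.]
tin_blue_square 0.85 (array([361.3, 220.9]), array([51.1, 52.9]), 40.6) 0.0616 [328. 127.]
tin_blue_square 0.81 (array([ 459.6, -282.1]), array([51.4, 52.8]), 77.6) 0.0686 [227. 275.]
tin_blue_square 0.24 (array([ 628.6, -137.8]), array([84., 84.]), 71.6) 0.0075 [339. 287.]
tin_blue_round 0.93 (array([ 600.2, -294.5]), array([51.1, 51.8]), 37.0) 0.0688 [280. 322.]
tin_blue_round 0.41 (array([625.6, 170. ]), array([128.6, 302.3]), 2.2) 0.0198 [417. 165.]
tin_yellow_square 0.89 (array([ 626.5, -139.5]), array([50.1, 52.2]), 72.2) 0.0686 [342. 262.]
mug 0.72 (array([507.,  14.]), array([65.4, 65.5]), 64.2) 0.0783 [337. 192.]
mug 0.26 (array([ 628.7, -137.7]), array([84.2, 83.4]), 70.8) 0.0072 [334. 285.]
```

View pics/t7.png

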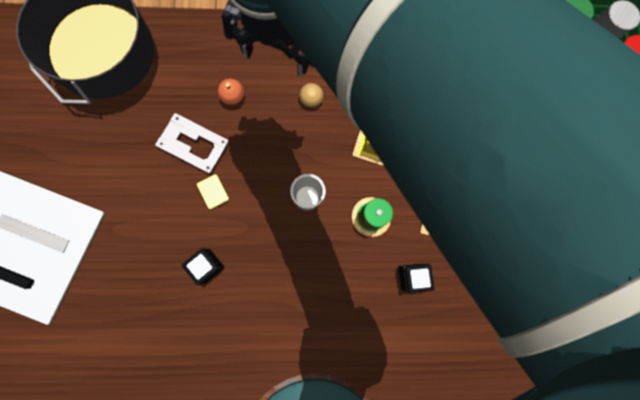

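```bash
python3 go.py 462.5,-120.4,200,71.5; python3 -m creep '{"turn":[[0,0,0],[0,0,0],[0,0,0],[0,0,0],[0,0,0],[0,0,0],[0,0,0],[0,0,0],[0,0,0]],"translation":[[-40,-25,0],[-80,-50,0],[-120,-75,0],[-160,-101,0],[-200,-126,0],[-240,-151,0],[-256.8,-161.8,0],[-256.8,-161.8,0],[-256.8,-161.8,0]],"grip":[85,85,85,85,85,85,85,85,85]}' 40; python3 go.py 462.5,-120.4,47,71.5
```

```text
t 37.05 pos [697.7  69.7 199.2] yaw 71.3 F [ 0.4 -0.3  0.5] w 85.2 j7 0.76
462.5,-120.4,200,71.5 yaw 71.5 trans [-255.5, -161.9, -0.8] turn [-0.0, -0.0, -0.2]
clock: 37.95
tool_pos: [0.4624, -0.1218, 0.1995]
tool_rot: [[0.321, 0.947, 0.001], [0.947, -0.321, -0.001], [-0.0, 0.001, -1.0]]
ft_force: [1.0, 0.5, -0.7]
grip_width: 0.996
t 37.95 pos [ 462.4 -121.8  199.5] yaw 71.3 F [ 1.   0.5 -0.7] w 85.1 j7 1.18
462.5,-120.4,47,71.5 yaw 71.5 trans [1.4, -0.4, 152.5] turn [0.0, 0.0, -0.2]
```

```bash
python3 -m creep '{"turn":[[0,0,0],[0,0,0],[0,0,0],[0,0,0],[0,0,0],[0,0,0],[0,0,0]],"translation":[[1.2,-0.4,40],[1.2,-0.4,80],[1.2,-0.4,115],[1.2,-0.4,140],[1.2,-0.4,152],[1.2,-0.4,152],[1.2,-0.4,152]],"grip":[85,85,85,85,85,85,85]}' 40; python3 go.py 462.5,-120.4,47,71.5
python3 -m creep '{"turn":[[0,0,0],[0,0,0],[0,0,0],[0,0,0],[0,0,0],[0,0,0],[0,0,0],[0,0,0]],"translation":[[0,0,0],[0,0,0],[0,0,0],[0,0,0],[0,0,0],[0,0,0],[0,0,0],[0,0,0]],"grip":[50,50,50,50,50,50,50,50]}' 40; python3 go.py
python3 -m creep '{"turn":[[0,0,0],[0,0,0],[0,0,0],[0,0,0],[0,0,0]],"translation":[[0,0,-3],[0,0,-6],[0,0,-8],[0,0,-8],[0,0,-8]],"grip":[50,50,50,50,50]}' 40; python3 go.py 463.9,-124,54,71.5
python3 look.py top mill; python3 look.py scene mill
```

```text
clock: 38.65
tool_pos: [0.4631, -0.1198, 0.048]
tool_rot: [[0.32, 0.948, 0.001], [0.948, -0.32, 0.0], [0.0, 0.001, -1.0]]
ft_force: [-0.1, 1.0, 0.1]
grip_width: 0.996
t 38.65 pos [ 463.1 -119.8   48. ] yaw 71.4 F [-0.1  1.   0.1] w 85.1 j7 0.94
462.5,-120.4,47,71.5 yaw 71.5 trans [-0.8, -0.3, 1.0] turn [0.0, -0.0, -0.1]
clock: 39.45
tool_pos: [0.4628, -0.1206, 0.0482]
tool_rot: [[0.321, 0.947, 0.001], [0.947, -0.321, -0.001], [-0.0, 0.002, -1.0]]
ft_force: [-2.3, -0.1, 11.1]
grip_width: 0.647
t 39.45 pos [ 462.8 -120.6   48.2] yaw 71.3 F [-2.3 -0.1 11.1] w 55.2 j7 0.94
clock: 39.95
tool_pos: [0.4621, -0.1203, 0.0552]
tool_rot: [[0.321, 0.947, -0.0], [0.947, -0.321, -0.0], [-0.0, -0.0, -1.0]]
ft_force: [0.7, -0.4, -2.4]
grip_width: 0.647
t 39.95 pos [ 462.1 -120.3   55.2] yaw 71.3 F [ 0.7 -0.4 -2.4] w 55.3 j7 0.95
463.9,-124,54,71.5 yaw 71.5 trans [-2.9, 2.8, 1.2] turn [-0.0, 0.0, -0.2]
mill 0.53 (array([ 443. , -107.5]), array([37.3, 10.3]), 49.9) 0.1048 [365. 221.]
mill 0.7 (array([ 473.7, -119.4]), array([32.3, 54.1]), 7.9) 0.1027 [282. 218.]
```

```bash
python3 -m creep '{"turn":[[0,0,0],[0,0,0],[0,0,0],[0,0,0],[0,0,0],[0,0,0],[0,0,0]],"translation":[[-3.1,2.4,0],[-3.1,2.4,0],[-3.1,2.4,2],[-3.1,2.4,4],[-3.1,2.4,6],[-3.1,2.4,6.5],[-3.1,2.4,6.5]],"grip":[50,50,50,50,50,50,50]}' 40; python3 go.py;python3 -m creep '{"turn":[[0,0,0],[0,0,0],[0,0,0]],"translation":[[0,0,1],[0,0,1],[0,0,1]],"grip":[50,50,50]}' 40
```

```text
clock: 40.85
tool_pos: [0.4634, -0.1239, 0.0485]
tool_rot: [[0.32, 0.947, -0.0], [0.947, -0.32, 0.0], [0.0, -0.0, -1.0]]
ft_force: [0.4, -0.6, -2.2]
grip_width: 0.644
t 40.85 pos [ 463.4 -123.9   48.5] yaw 71.3 F [ 0.4 -0.6 -2.2] w 55.0 j7 0.95
clock: 41.15
tool_pos: [0.4637, -0.1239, 0.0482]
tool_rot: [[0.32, 0.947, 0.0], [0.947, -0.32, -0.001], [-0.0, 0.001, -1.0]]
ft_force: [-5.4, 1.6, 12.2]
grip_width: 0.641
```

```bash
python3 -m creep '{"turn":[[0,0,0],[0,0,0],[0,0,0],[0,0,0],[0,0,0],[0,0,0],[0,0,0],[0,0,0]],"translation":[[0,0,-0.6],[0,0,-0.6],[0,0,-0.6],[0,0,-0.6],[0,0,-0.6],[0,0,-0.6],[0,0,-0.6],[0,0,-0.6]],"grip":[50,50,58,63,70,80,85,85]}' 40; python3 -m creep '{"turn":[[0,0,0],[0,0,0],[0,0,0],[0,0,0],[0,0,0]],"translation":[[0,0,-20],[0,0,-60],[0,0,-110],[0,0,-155],[0,0,-165]],"grip":[85,85,85,85,85]}' 40; python3 -m creep '{"turn":[[0,0,0],[0,0,0],[0,0,0],[0,0,0],[0,0,0],[0,0,0],[0,0,0],[0,0,0],[0,0,0]],"translation":[[45,0,0],[90,0,0],[135,0,0],[180,0,0],[225,0,0],[270,0,0],[320,0,0],[320,0,0],[320,0,0]],"grip":[85,85,85,85,85,85,85,85,85]}' 40; python3 go.py
python3 look.py top mill,tin_blue_square,tin_blue_round,tin_yellow_square,mug pics/t8.png;python3 look.py scene mill,tin_blue_square,tin_blue_round,tin_yellow_square,mug pics/s8.png; python3 -c "
import meas
meas.run('top')"
```

```text
clock: 41.95
tool_pos: [0.4635, -0.124, 0.0483]
tool_rot: [[0.32, 0.947, -0.0], [0.947, -0.32, 0.0], [0.0, -0.0, -1.0]]
ft_force: [0.2, 0.0, 1.0]
grip_width: 0.994
clock: 42.45
tool_pos: [0.4651, -0.1241, 0.2175]
tool_rot: [[0.32, 0.947, 0.005], [0.947, -0.32, -0.003], [-0.001, 0.005, -1.0]]
ft_force: [0.2, -0.1, -0.3]
grip_width: 0.995
clock: 43.35
tool_pos: [0.5655, 0.1807, 0.2126]
tool_rot: [[0.318, 0.948, -0.001], [0.948, -0.318, 0.0], [0.0, -0.001, -1.0]]
ft_force: [-0.0, -0.4, 0.3]
grip_width: 0.998
t 43.35 pos [565.5 180.7 212.6] yaw 71.5 F [-0.  -0.4  0.3] w 85.2 j7 0.52
tin_blue_round 0.97 (array([ 500.6, -174.8]), array([ 52.3, 361.7]), 39.8) 0.0714 [455. 146.]
mill 0.77 (array([ 464.1, -124.6]), array([52.5, 53.3]), 37.5) 0.0961 [277. 218.]
tin_blue_square 0.89 (array([361.8, 220.1]), array([51.1, 55.7]), 40.9) 0.0616 [329. 128.]
tin_blue_square 0.86 (array([ 459.7, -281.3]), array([51.6, 53.4]), 75.6) 0.0685 [225. 275.]
tin_blue_square 0.81 (array([ 338.6, -206.6]), array([51.7, 49.8]), 4.2) 0.0623 [210. 219.]
tin_blue_round 0.98 (array([ 601. , -294.2]), array([49.4, 51.9]), 37.6) 0.0688 [280. 321.]
tin_yellow_square 0.57 (array([ 627. , -138.7]), array([52.2, 52. ]), 72.4) 0.0683 [342. 262.]
mug 0.77 (array([505.5,  13.6]), array([63.6, 67. ]), 31.9) 0.0784 [334. 190.]
mug 0.41 (array([ 461.6, -280.2]), array([84.6, 83.5]), 74.3) 0.0075 [231. 292.]
top blue top [405.6 -20.7] [5.4 1.9] 28.8 z 0.6643
```

View pics/t8.png

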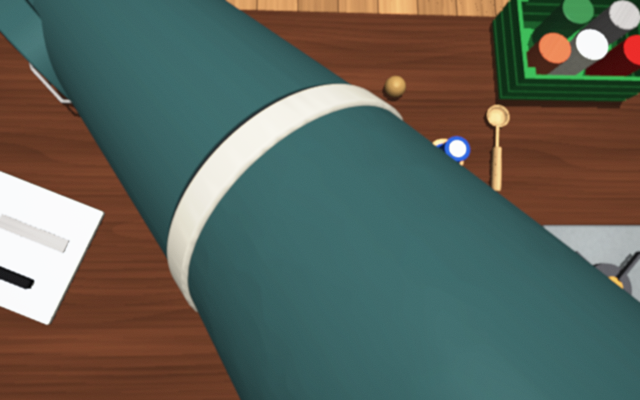

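View pics/s8.png

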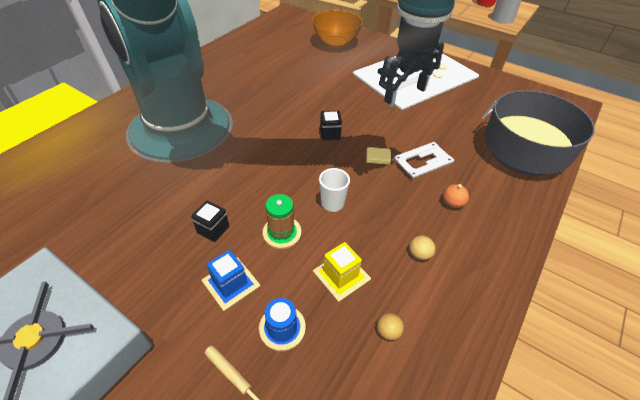

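```bash
python3 -c "
from cell import robot
print(robot.job_done())"; python3 go.py
```

```text
the job is handed in; nothing more can be done
None
the job is handed in; nothing more can be done
```

All three tins and the mill are standing upright on their matching coasters, and I handed the job in at about 44 s of the 115 s allowed. I slid the mill about 44 mm along the slot to the wide end, lifted it off and placed it on the green coaster. I then placed the blue round, blue square and yellow square tins.

My first mill placement was about 4 mm off centre, so I picked it up again and moved it.

The last check used the scene camera:

| Item | Offset from coaster centre |
|---|---|
| Mill | about 1 mm |
| Blue square tin | about 1–2 mm, within 1° of its coaster's angle |
| Yellow square tin | about 1–2 mm, within about 1° of its coaster's angle |
| Blue round tin | about 3 mm (the top camera, after it was placed, gave about 1 mm) |

- **Mug and black tins:** these stayed where they were; the mug's measured position agrees with the start to within about 2 mm.
- **Forces:** the highest wrist force I read was about 46 N, when I pressed the mill briefly onto its coaster.
- **Check that failed:** the last top-camera picture was mostly blocked by the arm. The final positions of the mill and the two square tins therefore rest on the scene camera alone.

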